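# Unload the tensile-bar mould

### The arm

A 6-joint arm with a two-finger parallel gripper is mounted at the origin on the work surface. World frame = base frame: x ahead of the robot, y to its left, z up, the work surface at z = 0. Lengths are in m, angles in rad, forces in N, time in s.
With the tool pointing down it reaches from about 0.325 to 0.9 m from the base axis. Payload 3.5 kg.
Tool frame: the origin (TCP) lies at the very end of the fingers, on their centre line; the grasp point (between the pads) lies 19 mm behind it; z points along the fingers, y is the line along which they close (so a half turn about z gives the same grasp; the last joint's range is limited). The gripper opens to 85 mm and grips with 20 to 120 N. Pads are 22 mm wide; open, the fingers measure 114 mm over their backs; the gripper's body (76 mm by 85 mm) begins 54 mm behind the grasp point. The pads swing forward as they close: fully open they stand 13 mm farther back than shut.
Start: joints at [-0.103, 0.276, -0.026, 1.268, 0, 1.467], TCP at [0.625, -0, 0.231] pointing down, gripper open.
Joint ranges: [-3.12, 3.12], [-0.85, 1.88], [-1.08, 1.24], [-1.95, 2.15], [-1.57, 1.53], [-3.14, 3.14]. Speed limits (rad/s): [2.57, 2.57, 3.14, 3.14, 3.14, 3.14].

### API

Orientations are given as a unit quaternion [x, y, z, w].
In Python, from plant import observe, read_camera, job_done, spot_in, trace gives the robot as it stands.
- The arm moves only by the tool apply_moves, never from a script. Its arguments are lists of equal length, an entry for each row: "xyz": the shift along the tool's x, y, z in units of 400 mm (1.0 is 400 mm), a list of three; "yaw": the turn about the tool's z in units of 0.5 rad (1.0 is 0.5 rad). A call has 1 to 5 rows; each row is the pose to reach, as a shift and turn from the pose commanded when the call began, along the tool's axes at that moment; what a row does not reach only later rows make up. A row lasts 1/12 s, in which the tool goes at most 41.7 mm and 7.16 degrees, less where a joint would pass 70% of its speed; a pose out of reach is approached as far as the arm can. A call with a number of a shift or a turn outside -1 to 1 is refused whole. A call with a gripper value outside its range is refused whole. "hand" is the opening, from 0 (shut) to 1 (fully open), set as the call begins (left out, the last holds). The fingers move at their own pace and stop on an object; "grip_force" is the grip in N (left out, the last holds). Time passes only in rows, so rows that repeat a pose let the fingers close. It gives the time, the measured TCP pose, the force, the opening and the grip force at its end, in the units of the state.
- observe(): the state, without advancing time (a new reading comes with each control period).
- read_camera(name): name is "scene" or "side" or "wrist"; returns a dict with "image" (420x560x3 uint8, red, green, blue), "K" (3x3 intrinsics, pixels), "R" (3x3) and "t" (3): a world point X has camera coordinates R X + t; the wrist camera has in their place "T_tool_cam" (4x4, takes a point from camera to tool coordinates, whose origin is the TCP and whose axes are the flange's). Camera axes: x right, y down, z forward; pixel columns grow to the right and rows downward; lengths in m; the calibration is good to about 2 mm. The wrist camera is an equidistant fisheye: a pixel r from the principal point sees the ray r / f radians off the axis. A picture is of the moment at which its call begins: read the wrist's pose just before it. There is no depth.
- job_done(): hands the job in; it is judged then, once.
Trained networks look in the newest picture that a camera, given by its name, has taken for a name from the list of things; names that differ only in an ending like _2 or _b are one class to them, and where a whole thing is asked for, a point or a joint stands for the part that bears it (a point fixed in the world has none). Each returns a list of dicts, best first, with "p" (0 to 1); they miss things now and then, are a little off and sometimes report something else, mostly with a low value. They report only what shows in the picture. A call takes as long as a camera call. They do not tell look-alikes from the thing itself.
- spot_in(target, camera): "box" ([centre column, centre row, width, height] as shares, 0 to 1, of the picture: columns of its width, rows of its height, round what is visible of it).
- trace(target, camera): "pixels" (420x560 bool, what is visible of it) and "box" ([centre column, centre row, width, height] as shares, 0 to 1, of the picture: columns of its width, rows of its height, round what is visible of it).
The state is a dict: "t": time; "joints": joint angles; "qd": joint speeds; "effort": joint torques, N m; "tool_pos": TCP position; "eef_rot": TCP orientation; "force": force on the tool from outside, world axes, zero at the start; "ft_torque": the same for the moment, N m; "width": opening from 0.0 (shut) to 1.0 (fully open); "grip_force": force on a finger pad.
Only numpy, scipy, OpenCV 4.12 (cv2) and the standard library are available. Lean on these libraries where they do the work, as an engineer would, in place of code of your own. Each camera call takes 0.05 s, during which the arm holds its last target. There are 200 camera calls.

### The job

Switch the mould's heater off at its lock toggle (lift the collar, swing the lever over to OFF and let the collar drop back so that it locks), then press the knock-out treadle fully down to its stop and let it come up again. Move every cast bar out of the mould into the cooling tray, each lying on the tray's floor, none on top of another, and only when all of them are in the tray switch the heater back on at the toggle, locked again. Leave the other things on the bench where they are.

Things in the scene. Friction and masses are not known exactly. Their poses are not given: they have to be found in the camera images.
- switchbox: cream control box, 130 (x) x 90 (y) x 78 mm high, fixed to the bench, its place and yaw differ from start to start; a lock-toggle lever comes out of a slot along x in its top. Origin: centre of its underside
- pivot (a point): the lever's hinge point inside the box, 35 mm above the bench; the hinge axis is the box's y
- lever (a joint): the lock toggle's lever: 0 = ON, leaning 0.45 rad from upright to the box's -x; 0.9 = OFF, leaning 0.45 rad to its +x (rad). Steel rod 11 mm thick, its top 113 mm from the hinge. At either end a tooth on the collar sits in a gate and blocks the lever; it is free while the collar is lifted at least 11 mm, and swings easily (about 1 N)
- collar (a joint): how far the collar is lifted along the lever, 0 to 0.014 m. A spring pulls it down (3 N at rest, 6.5 N fully up). It drops back by itself to 0 (locked) when let go at either end of the lever's swing; let go in between, it rides on the gate and the lever stays there, unlocked
- collar_mid (a point): middle of the grip collar, a ribbed aluminium sleeve round the lever, 26 mm across and 22 mm long, to be pinched along the box's y (the hinge axis). It lies on the lever, 79 mm from the hinge plus the lift. Its z axis points up along the lever. A tool that leans with the lever holds it best
- mould: heated casting mould fixed to the bench: cream base 150 (x) x 260 (y) mm with an aluminium mould on top, upper face 63.5 mm above the bench; six open dog-bone cavities side by side, long axes along x, at y = -100, -60, -20, 20, 60 and 100 mm, 17.5 mm deep. Some may be empty. Origin: centre of its underside
- treadle (a joint): knock-out treadle, steel spring pedal at the mould's -x side: 0 = up, 0.25 = down at its stop (rad), 12 to 20 N at the pad. Pressing it pushes an ejector up under all casts and lifts them about 11 mm; the ejector stays up when the treadle springs back. Hinge 75 mm to -x of the mould's origin, 30 mm above the bench, along the mould's y; plate 85 mm long (to -x), 70 mm wide
- treadle_pad (a point): the place to press: on the upper face of the treadle, 60 mm from its hinge, on its centre line; 37 mm above the bench when up, about 22 mm when down
- tray: open sheet-steel cooling tray fixed to the bench, outside 258 (x) x 133 (y) x 24 mm high, walls and floor 4 mm thick. Origin: centre of its underside. Six casts fit side by side, lying along the tray's y, 38 mm apart
- cast_a: cast resin tensile bar (dog-bone), first in the row (cavity at y = -100 mm of the mould); may be absent. 100 mm long (x), 16 mm thick (z), ends 20 mm wide, 28 mm long, between them a waist 10 mm wide (y), 44 mm long; 50 g. Origin: its centre. At the start it lies 1.5 mm below the mould's face and cannot be gripped; knocked out it stands 9 to 10 mm above it: pinch the waist from above
- cast_b: cast resin tensile bar (dog-bone), second in the row (cavity at y = -60 mm of the mould); may be absent. 100 mm long (x), 16 mm thick (z), ends 20 mm wide, 28 mm long, between them a waist 10 mm wide (y), 44 mm long; 50 g. Origin: its centre. At the start it lies 1.5 mm below the mould's face and cannot be gripped; knocked out it stands 9 to 10 mm above it: pinch the waist from above
- cast_c: cast resin tensile bar (dog-bone), third in the row (cavity at y = -20 mm of the mould); may be absent. 100 mm long (x), 16 mm thick (z), ends 20 mm wide, 28 mm long, between them a waist 10 mm wide (y), 44 mm long; 50 g. Origin: its centre. At the start it lies 1.5 mm below the mould's face and cannot be gripped; knocked out it stands 9 to 10 mm above it: pinch the waist from above
- cast_d: cast resin tensile bar (dog-bone), fourth in the row (cavity at y = +20 mm of the mould); may be absent. 100 mm long (x), 16 mm thick (z), ends 20 mm wide, 28 mm long, between them a waist 10 mm wide (y), 44 mm long; 50 g. Origin: its centre. At the start it lies 1.5 mm below the mould's face and cannot be gripped; knocked out it stands 9 to 10 mm above it: pinch the waist from above
- cast_e: cast resin tensile bar (dog-bone), fifth in the row (cavity at y = +60 mm of the mould); may be absent. 100 mm long (x), 16 mm thick (z), ends 20 mm wide, 28 mm long, between them a waist 10 mm wide (y), 44 mm long; 50 g. Origin: its centre. At the start it lies 1.5 mm below the mould's face and cannot be gripped; knocked out it stands 9 to 10 mm above it: pinch the waist from above
- cast_f: cast resin tensile bar (dog-bone), sixth in the row (cavity at y = +100 mm of the mould); may be absent. 100 mm long (x), 16 mm thick (z), ends 20 mm wide, 28 mm long, between them a waist 10 mm wide (y), 44 mm long; 50 g. Origin: its centre. At the start it lies 1.5 mm below the mould's face and cannot be gripped; knocked out it stands 9 to 10 mm above it: pinch the waist from above
- jar: bystander: small brown jar with white cap, 40 mm across, 55 mm high; origin at its underside, do not disturb
- dish: bystander: closed white petri dish, 62 mm across, 16 mm high; origin at its underside, do not disturb
- beaker: bystander: glass beaker, 66 mm across, 85 mm high; origin at its underside, do not disturb
- reagent: bystander: brown bottle with blue cap, 68 mm across, 150 mm high; origin at its underside, do not disturb
- tipbox: bystander: grey box with white lid, 82 x 122 x 57 mm; origin at its underside, do not disturb
- spatula: bystander: lab spatula 190 mm long lying on the bench; origin at its underside, do not disturb
- mortar: bystander: white ceramic bowl, 90 mm across, 50 mm high; origin at its underside, do not disturb
There are look-alikes about, which are no part of the job. What is shaped like the cast_e but orange or turquoise is not meant.

How it is judged:
On the way, in this order (a step that is already met when the one before it is completed fails the run):
1. the collar is lifted while the lever still stands at ON (value of joint collar above 0.008 m and value of joint lever below 0.3 rad), for 0.05 s.
2. the lever is at OFF and locked (collar down) (value of joint lever above 0.82 rad and value of joint collar below 0.003 m), for 0.2 s.
3. the treadle is pressed to its stop while the heater is off (all of step 2 and value of joint treadle above 0.225 rad), for 0.1 s.
4. all casts lie on the tray's floor while the heater is still off (all of step 2 and x of cast_a in the frame of tray between -0.115 and 0.115 m and y of cast_a in the frame of tray between -0.055 and 0.055 m and z of cast_a in the frame of tray between 0.004 and 0.021 m and x of cast_b in the frame of tray between -0.115 and 0.115 m and y of cast_b in the frame of tray between -0.055 and 0.055 m and z of cast_b in the frame of tray between 0.004 and 0.021 m and x of cast_c in the frame of tray between -0.115 and 0.115 m and y of cast_c in the frame of tray between -0.055 and 0.055 m and z of cast_c in the frame of tray between 0.004 and 0.021 m and x of cast_d in the frame of tray between -0.115 and 0.115 m and y of cast_d in the frame of tray between -0.055 and 0.055 m and z of cast_d in the frame of tray between 0.004 and 0.021 m and x of cast_e in the frame of tray between -0.115 and 0.115 m and y of cast_e in the frame of tray between -0.055 and 0.055 m and z of cast_e in the frame of tray between 0.004 and 0.021 m and x of cast_f in the frame of tray between -0.115 and 0.115 m and y of cast_f in the frame of tray between -0.055 and 0.055 m and z of cast_f in the frame of tray between 0.004 and 0.021 m), for 0.2 s.
5. the collar is lifted again at OFF (value of joint collar above 0.008 m and value of joint lever above 0.6 rad), for 0.05 s.
At the end, for the whole second after the job is handed in: Every cast present lies at rest on the tray's floor (centre inside the walls, within 115 mm along x and 55 mm along y of the tray's centre and less than 21 mm above the bench), the lever is back at ON (under 0.08 rad) with the collar down (under 3 mm), and the treadle is up (under 0.03 rad) (x of cast_a in the frame of tray between -0.115 and 0.115 m and y of cast_a in the frame of tray between -0.055 and 0.055 m and z of cast_a in the frame of tray between 0.004 and 0.021 m and x of cast_b in the frame of tray between -0.115 and 0.115 m and y of cast_b in the frame of tray between -0.055 and 0.055 m and z of cast_b in the frame of tray between 0.004 and 0.021 m and x of cast_c in the frame of tray between -0.115 and 0.115 m and y of cast_c in the frame of tray between -0.055 and 0.055 m and z of cast_c in the frame of tray between 0.004 and 0.021 m and x of cast_d in the frame of tray between -0.115 and 0.115 m and y of cast_d in the frame of tray between -0.055 and 0.055 m and z of cast_d in the frame of tray between 0.004 and 0.021 m and x of cast_e in the frame of tray between -0.115 and 0.115 m and y of cast_e in the frame of tray between -0.055 and 0.055 m and z of cast_e in the frame of tray between 0.004 and 0.021 m and x of cast_f in the frame of tray between -0.115 and 0.115 m and y of cast_f in the frame of tray between -0.055 and 0.055 m and z of cast_f in the frame of tray between 0.004 and 0.021 m and linear speed of each of cast_a, cast_b, cast_c, cast_d, cast_e, cast_f below 0.03 m/s and value of joint lever below 0.08 rad and value of joint collar below 0.003 m and value of joint treadle below 0.03 rad); the robot touches nothing.
It fails at once if a bystander is pushed more than 30 mm from its place (distance of any of jar, dish, beaker, reagent, tipbox, spatula, mortar from where it was at the start of the episode above 0.03 m).
Of cast_a, cast_b, cast_c, cast_d, cast_e, cast_f only 4 to 6 are there at a start; the rules pass over those that are not, and their reading is None.
At some moment in a run one of cast_a, cast_b, cast_c, cast_d, cast_e, cast_f may be knocked a few centimetres aside while the robot is not near it.
Once in a run the grip may slacken for a moment while it holds something.
It also fails if it takes over 210 s, if anything falls off the work surface, if the arm or the gripper's body presses on something with over 40 N, if the wrist force passes 120 N, or if a joint passes its speed limit or range.

## Working session

There is one attempt and no reset: what is moved stays moved. The work goes in short steps, Python scripts to look and compute and a tool call to move; the robot and the scene stay as the last step left them, time stands still between calls to the robot, and variables do not carry over. Pictures are saved under pics/ and viewed, at most 14 in all, crops included, and the job is handed in when it is done.

Besides the shell and the picture viewer there is one more tool, called after "Request:" as a command line: name --pt "numbers of a row" for each row, then --argument value for the rest. apply_moves: Moves the arm, as the interface text tells. Its arguments: {"type":"object","properties":{"xyz":{"type":"array","items":{"type":"array","items":{"type":"number"}}},"yaw":{"type":"array","items":{"type":"number"}},"hand":{"type":"number"},"grip_force":{"type":"number"}},"required":["xyz","yaw"]}

```bash
mkdir -p pics; ls; cat > h.py <<'E'
import numpy as np, cv2
from plant import *
from scipy.spatial.transform import Rotation as Ro
def save(cam,fn):
    r=read_camera(cam); cv2.imwrite('pics/'+fn,cv2.cvtColor(r['image'],cv2.COLOR_RGB2BGR)); return r
def ray(r,u,v,z):
    K=r['K'];d=r['R'].T@np.linalg.solve(K,[u,v,1.]);c=-r['R'].T@r['t']
    return c+d*(z-c[2])/d[2]
def proj(r,X):
    p=r['K']@(r['R']@np.asarray(X,float)+r['t']);return p[:2]/p[2]
E
python3 - <<'E'
from h import *
print(observe())
for c in('scene','side'):
    r=save(c,c+'0.png');print(c,r['K'],r['R'],r['t'])
    for n in['switchbox','mould','tray','treadle','collar','lever','cast_a','jar','dish','beaker','reagent','tipbox','spatula','mortar']:
        print(n,[(round(d['p'],2),np.round(np.array(d['box'])*[560,420,560,420]).astype(int).tolist()) for d in spot_in(n,c)][:9])
E
```

```text
pics
{'t': 0.0, 'joints': array([-1.03437345e-01,  2.77166905e-01, -2.79137608e-02,  1.26800676e+00,
       -3.89301001e-05,  1.46740267e+00]), 'qd': array([ 0.00126248, -0.00075543, -0.00174617, -0.00251546, -0.00105839,
        0.00048873]), 'effort': array([-1.23772923e-03, -4.45513523e+01,  2.95201170e+01,  1.64704624e-02,
       -2.18722530e-04, -1.59438730e-05]), 'tool_pos': array([6.24202381e-01, 3.81035709e-05, 2.30123172e-01]), 'eef_rot': array([ 0.70712175,  0.70709089, -0.00073719, -0.00087705]), 'force': array([-0.10326072, -0.06091987,  0.07331451]), 'ft_torque': array([-0.01715007, -0.01937149, -0.00757098]), 'grip_force': 0.0, 'width': 0.998153742487085}
scene [[411.79590499   0.         274.22442838]
 [  0.         411.79590499 207.7976737 ]
 [  0.           0.           1.        ]] [[-0.34882077  0.93698191  0.01972244]
 [ 0.67282864  0.26501993 -0.69069969]
 [-0.65239995 -0.22766058 -0.72287272]] [ 0.18315959 -0.29048766  1.67789115]
switchbox [(0.87, [192, 190, 41, 55])]
mould [(0.65, [266, 231, 95, 72]), (0.58, [262, 224, 16, 24]), (0.53, [441, 289, 31, 65])]
tra
[... 1201 characters left out ...]
0.72, [162, 372, 66, 47]), (0.67, [237, 306, 110, 71]), (0.42, [190, 219, 23, 34])]
treadle [(0.67, [308, 228, 32, 30])]
collar [(0.59, [339, 154, 12, 11])]
lever [(0.66, [340, 153, 16, 13])]
cast_a [(0.71, [166, 271, 17, 32]), (0.65, [318, 349, 13, 38]), (0.55, [268, 215, 32, 13]), (0.53, [255, 234, 32, 15]), (0.45, [389, 201, 24, 24])]
jar [(0.64, [347, 203, 11, 20]), (0.29, [343, 118, 23, 19])]
dish [(0.81, [298, 284, 22, 16])]
beaker [(0.86, [189, 218, 21, 35])]
reagent [(0.75, [252, 156, 20, 24]), (0.44, [308, 230, 36, 27]), (0.3, [235, 307, 111, 71])]
tipbox [(0.58, [219, 189, 44, 39])]
spatula [(0.78, [162, 371, 68, 47])]
mortar [(0.72, [344, 119, 28, 23]), (0.32, [328, 167, 51, 41])]
```

```bash
python3 - <<'E'
import cv2
a=cv2.imread('pics/scene0.png');b=cv2.imread('pics/side0.png')
cv2.imwrite('pics/s1.png',cv2.resize(a[130:340,90:370],(800,600),interpolation=cv2.INTER_CUBIC))
cv2.imwrite('pics/s2.png',cv2.resize(b[100:400,130:530],(800,600),interpolation=cv2.INTER_CUBIC))
E
```

```text
(no output)
```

View pics/s1.png

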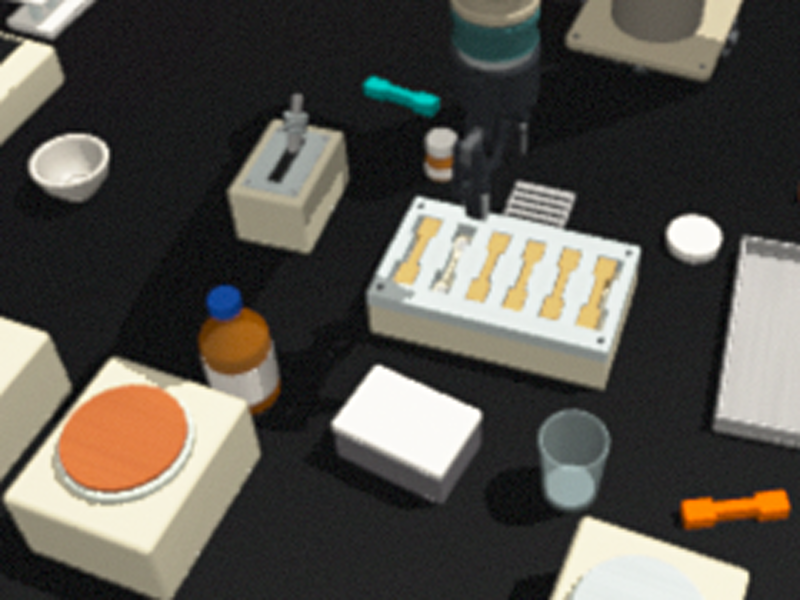

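View pics/s2.png

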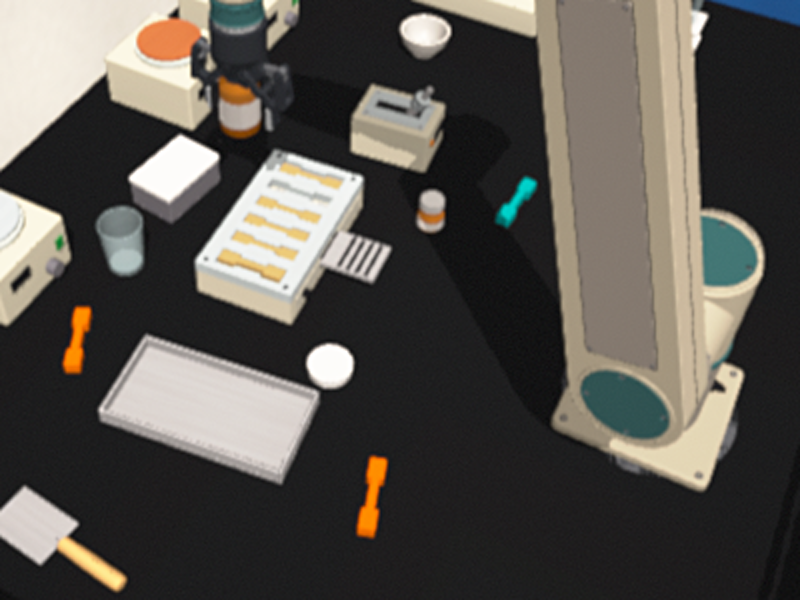

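The scene shows the mould with 5 amber casts: in row order from the left (-y), the second cavity, b, is empty. The treadle faces the robot, so the mould's axes lie close to the world's. The switchbox lever leans toward the robot. The orange bars (side crop 77,340 and 372,495; scene crop 735,508) and the turquoise bars (scene crop 400,95; side crop 517,200) lie loose on the bench and are look-alikes.

```bash
cat >> h.py <<'E'
from scipy.optimize import minimize
def boxpts(x,y,a,L,W,z0,z1):
    c,s=np.cos(a),np.sin(a)
    return np.array([[x+c*i*L/2-s*j*W/2,y+s*i*L/2+c*j*W/2,z] for i in(-1,1) for j in(-1,1) for z in(z0,z1)])
def hullmask(pts):
    m=np.zeros((420,560),np.uint8)
    h=cv2.convexHull(np.round(pts*16).astype(np.int32)); cv2.fillConvexPoly(m,h,1,cv2.LINE_8,4); return m>0
E
python3 - <<'E'
from h import *
R={c:read_camera(c) for c in('scene','side')}
D={}
def tr(n,c): 
    return trace(n,c)
for n,L,W,z1,p0 in[('switchbox',.13,.09,.078,None),('mould',.15,.26,.0635,None),('tray',.258,.133,.024,None),('tipbox',.082,.122,.057,None)]:
    ms={}
    for c in R:
        for d in tr(n,c)[:3]:
            b=np.array(d['box'])*[560,420,560,420]
            print(n,c,round(d['p'],2),b.round().astype(int),d['pixels'].sum())
            if c not in ms and not(n=='tray' and c=='side' and abs(b[0]-237)>20): 
                ms[c]=d['pixels']
    hm={}
    for c,m in ms.items():
        k=cv2.morphologyEx(m.astype(np.uint8),cv2.MORPH_OPEN,np.ones((3,3)))
        nl,lab,st,_=cv2.connectedComponentsWithStats(k); k=lab==1+st[1:,4].argmax()
        p=np.argwhere(k)[:,::-1]; hm[c]=hullmask(p)
    ce=np.mean([ray(R[c],*np.argwhere(m)[:,::-1].mean(0),z1/2)[:2] for c,m in hm.items()],0)
    def cost(q,cs=None):
        return np.mean([1-(a&b).sum()/(a|b).sum() for c in(cs or hm) for a,b in[(hullmask(np.array([proj(R[c],X) for X in boxpts(*q,L,W,0,z1)])),hm[c])]])
    best=None
    for cs in(None,*([k] for k in hm)):
        best=min((minimize(cost,[*ce,a],args=(cs,),method='Nelder-Mead',options=dict(initial_simplex=[[*ce,a],[ce[0]+.02,ce[1],a],[ce[0],ce[1]+.02,a],[*ce,a+.2]],maxiter=150)) for a in np.arange(-1.5,1.6,.5)),key=lambda o:o.fun)
        print(n,cs,best.x.round(4),round(best.fun,3))
for n,z in[('jar',.027),('dish',.008),('beaker',.042),('reagent',.075),('mortar',.025)]:
    for c in R: print(n,c,[(round(d['p'],2),ray(R[c],d['box'][0]*560,d['box'][1]*420,z)[:2].round(3)) for d in spot_in(n,c)][:2])
E
```

```text
switchbox scene 0.89 [192 189  40  57] 1436
switchbox side 0.64 [328 164  45  40] 1446
switchbox None [ 0.5159 -0.299   0.1359] 0.077
switchbox ['scene'] [ 0.516  -0.2992  0.1253] 0.079
switchbox ['side'] [ 0.517  -0.2996  0.158 ] 0.067
mould scene 0.82 [266 229  98  69] 4067
mould side 0.66 [275 219  99  85] 4441
mould None [ 0.5689 -0.0074  0.0733] 0.166
mould ['scene'] [ 0.5715 -0.0073  0.0697] 0.126
mould ['side'] [ 0.5642 -0.0055  0.0424] 0.196
tray scene 0.62 [444 289  31  61] 878
tray scene 0.59 [366 252  51  73] 3131
tray scene 0.5 [280 203  24  16] 285
tray side 0.65 [236 306 108  72] 4656
tray None [0.5061 0.2982 0.1189] 0.509
tray ['scene'] [ 0.5243  0.5271 -0.2135] 0.699
tray ['side'] [0.5061 0.2984 0.1184] 0.017
tipbox scene 0.85 [236 280  52  45] 1544
tipbox scene 0.64 [192 189  45  54] 1452
tipbox scene 0.31 [246 186  11  27] 146
tipbox side 0.62 [217 190  45  42] 1274
tipbox None [ 0.7764 -0.0298 -0.1383] 0.056
tipbox ['scene'] [ 0.7764 -0.0299 -0.138 ] 0.071
tipbox ['side'] [ 0.776  -0.0301  3.0324] 0.034
jar scene [(0.58, array([ 0.402, -0.157]))]
jar side [(0.61, array([0.494, 0.314])), (0.57, array([ 0.395, -0.169]))]
dish scene [(0.75, array([0.407, 0.171]))]
dish side [(0.7, array([0.396, 0.158])), (0.2, array([0.559, 0.546]))]
beaker scene [(0.87, array([0.752, 0.135]))]
beaker side [(0.86, array([0.762, 0.137])), (0.41, array([ 0.576, -0.542]))]
reagent scene [(0.74, array([ 0.78 , -0.211]))]
reagent side [(0.86, array([ 0.73 , -0.171])), (0.69, array([ 0.569, -0.087]))]
mortar scene [(0.88, array([ 0.567, -0.569]))]
mortar side [(0.81, array([ 0.572, -0.562]))]
```

```bash
cat > plan.py <<'E'
import json,sys,numpy as np
# usage: plan.py x,y,z,psi[,rows] ...   psi = world angle of tool y; keeps the commanded pose in cmd.json
try: C=np.array(json.load(open('cmd.json')))
except Exception: C=np.array([.625,0,.231,0.])
for w in sys.argv[1:]:
    w=[float(v) for v in w.split(',')]; T=np.array(w[:4])
    d=T-C; n=int(max(w[4] if len(w)>4 else 1,np.ceil(np.linalg.norm(d[:3])/.041),np.ceil(abs(d[3])/.122)))
    rows=[C+d*(i+1)/n for i in range(n)]
    print('->',w,'rows',n)
    while rows:
        seg,rows=rows[:5],rows[5:]; s,c=np.sin(C[3]),np.cos(C[3]); xs=[];ys=[]
        for p in seg:
            e=p-C; xs.append([round(v/.4,3) for v in(-s*e[0]+c*e[1],c*e[0]+s*e[1],-e[2])]); ys.append(round(-e[3]/.5,3))
        print(' xyz',xs,'yaw',ys)
        x=np.array(xs[-1])*.4; C=C+np.array([-s*x[0]+c*x[1],c*x[0]+s*x[1],-x[2],-ys[-1]*.5])
json.dump(C.tolist(),open('cmd.json','w'))
E
python3 plan.py .47,-.30,.27,1.70
python3 - <<'E'
from h import *
R={c:read_camera(c) for c in('scene','side')}
M={}
for c,r in R.items():
    h=cv2.cvtColor(r['image'],cv2.COLOR_RGB2HSV)
    m=cv2.inRange(h,(15,70,120),(28,255,255))
    k=np.zeros_like(m)
    if c=='scene':k[195:250,215:320]=1
    else:k[170:250,215:330]=1
    M[c]=(m*k)>0; print(c,M[c].sum())
dog=np.array([(-.05,-.01),(-.022,-.01),(-.022,-.005),(.022,-.005),(.022,-.01),(.05,-.01),(.05,.01),(.022,.01),(.022,.005),(-.022,.005),(-.022,.01),(-.05,.01)])
def ren(r,q):
    m=np.zeros((420*1,560),np.uint8);c,s=np.cos(q[2]),np.sin(q[2])
    for y0 in(-.1,-.02,.02,.06,.1):
        P=[proj(r,[q[0]+c*a-s*(b+y0),q[1]+s*a+c*(b+y0),.062]) for a,b in dog]
        cv2.fillPoly(m,[np.round(np.array(P)*16).astype(np.int32)],1,cv2.LINE_8,4)
    return cv2.GaussianBlur(m.astype(np.float32),(3,3),0)
MB={c:cv2.GaussianBlur(M[c].astype(np.float32),(3,3),0) for c in M}
for cs in(('scene','side'),('scene',),('side',)):
    f=lambda q:sum(((ren(R[c],q)-MB[c])**2).sum()/M[c].sum() for c in cs)
    o=min((minimize(f,[.569+dx,-.007+dy,a],method='Nelder-Mead',options=dict(initial_simplex=np.array([.569+dx,-.007+dy,a])+np.array([[0,0,0],[.008,0,0],[0,.008,0],[0,0,.1]]))) for a in(.03,.1) for dx in(-.008,.008) for dy in(-.008,.008)),key=lambda o:o.fun)
    print(cs,o.x.round(4),o.fun)
print(read_camera('wrist')['T_tool_cam'].round(4),read_camera('wrist')['K'])
E
```

```text
-> [0.47, -0.3, 0.27, 1.7] rows 14
 xyz [[np.float64(-0.054), np.float64(-0.028), np.float64(-0.007)], [np.float64(-0.107), np.float64(-0.055), np.float64(-0.014)], [np.float64(-0.161), np.float64(-0.083), np.float64(-0.021)], [np.float64(-0.214), np.float64(-0.111), np.float64(-0.028)], [np.float64(-0.268), np.float64(-0.138), np.float64(-0.035)]] yaw [np.float64(-0.243), np.float64(-0.486), np.float64(-0.729), np.float64(-0.971), np.float64(-1.214)]
 xyz [[np.float64(-0.028), np.float64(-0.054), np.float64(-0.007)], [np.float64(-0.056), np.float64(-0.107), np.float64(-0.014)], [np.float64(-0.084), np.float64(-0.16), np.float64(-0.021)], [np.float64(-0.113), np.float64(-0.213), np.float64(-0.028)], [np.float64(-0.141), np.float64(-0.267), np.float64(-0.035)]] yaw [np.float64(-0.243), np.float64(-0.486), np.float64(-0.729), np.float64(-0.972), np.float64(-1.215)]
 xyz [[np.float64(0.007), np.float64(-0.059), np.float64(-0.007)], [np.float64(0.015), np.float64(-0.119), np.float64(-0.014)], [np.float64(0.022), np.float64(-0.179), np.float64(-0.021)], [np.float64(0.029), np.float64(-0.239), np.float64(-0.028)]] yaw [np.float64(-0.242), np.float64(-0.485), np.float64(-0.728), np.float64(-0.971)]
scene 640
side 600
('scene', 'side') [ 0.5716 -0.0075  0.0838] 0.22763264973958333
('scene',) [ 0.5734 -0.0078  0.059 ] 0.0643798828125
('side',) [ 0.5699 -0.0062  0.0619] 0.13684895833333333
[[-6.000e-04 -9.560e-01 -2.935e-01  7.570e-02]
 [ 1.000e+00 -6.000e-04  2.000e-04  1.000e-04]
 [-4.000e-04 -2.935e-01  9.560e-01 -1.420e-01]
 [ 0.000e+00  0.000e+00  0.000e+00  1.000e+00]] [[325.1922621    0.         275.35601808]
 [  0.         325.1922621  210.71429637]
 [  0.           0.           1.        ]]
```

```bash
cat > plan.py <<'E'
import json,sys,numpy as np
# usage: plan.py x,y,z,psi[,rows] ...   psi = world angle of tool y; keeps the commanded pose in cmd.json
try: C=np.array(json.load(open('cmd.json')))
except Exception: C=np.array([.625,0,.231,0.])
for w in sys.argv[1:]:
    w=[float(v) for v in w.split(',')]; T=np.array(w[:4])
    print('->',w); d=T-C
    tot=int(max(w[4] if len(w)>4 else 1,np.ceil(np.linalg.norm(d[:3])/.0415),np.ceil(abs(d[3])/.1245)))
    ncall=int(max(np.ceil(tot/5),np.ceil(abs(d[3])/.498)))
    for k in range(ncall):
        e=(T-C)/(ncall-k); n=int(np.ceil(tot/ncall)); s,c=np.sin(C[3]),np.cos(C[3])
        x=[round(float(v)/.4,3) for v in(-s*e[0]+c*e[1],c*e[0]+s*e[1],-e[2])]; y=round(float(-e[3])/.5,3)
        print('  ',n,'x',x,y)
        x=np.array(x)*.4; C=C+np.array([-s*x[0]+c*x[1],c*x[0]+s*x[1],-x[2],-y*.5])
json.dump(C.tolist(),open('cmd.json','w'))
E
rm cmd.json; python3 plan.py .47,-.30,.27,1.70
```

```text
-> [0.47, -0.3, 0.27, 1.7]
   4 x [-0.187, -0.097, -0.024] -0.85
   4 x [-0.131, -0.166, -0.025] -0.85
   4 x [-0.051, -0.205, -0.024] -0.85
   4 x [0.037, -0.207, -0.025] -0.85
```

Request:
apply_moves --pt "-0.187 -0.097 -0.024" --pt "-0.187 -0.097 -0.024" --pt "-0.187 -0.097 -0.024" --pt "-0.187 -0.097 -0.024" --yaw '[-0.85,-0.85,-0.85,-0.85]'

```text
t: 3.03
tool_pos: [0.5854, -0.0769, 0.2415]
eef_rot: [0.541, 0.841, -0.0, 0.0]
force: [-0.1, 0.2, 0.1]
width: 0.999
grip_force: 0.0
```

Request:
apply_moves --pt "-0.131 -0.166 -0.025" --pt "-0.131 -0.166 -0.025" --pt "-0.131 -0.166 -0.025" --pt "-0.131 -0.166 -0.025" --yaw '[-0.85,-0.85,-0.85,-0.85]'

```text
t: 3.37
tool_pos: [0.5465, -0.1523, 0.2516]
eef_rot: [0.352, 0.936, -0.0, 0.001]
force: [0.7, 1.1, -0.2]
width: 1.0
grip_force: 0.0
```

Request:
apply_moves --pt "-0.051 -0.205 -0.024" --pt "-0.051 -0.205 -0.024" --pt "-0.051 -0.205 -0.024" --pt "-0.051 -0.205 -0.024" --yaw '[-0.85,-0.85,-0.85,-0.85]'

```text
t: 3.7
tool_pos: [0.5077, -0.2275, 0.2612]
eef_rot: [0.147, 0.989, -0.001, 0.0]
force: [-0.1, 0.9, -0.9]
width: 0.999
grip_force: 0.0
```

Request:
apply_moves --pt "0.037 -0.207 -0.025" --pt "0.037 -0.207 -0.025" --pt "0.037 -0.207 -0.025" --pt "0.037 -0.207 -0.025" --pt "0.037 -0.207 -0.025" --yaw '[-0.85,-0.85,-0.85,-0.85,-0.85]'

```text
t: 4.12
tool_pos: [0.4698, -0.3009, 0.2707]
eef_rot: [-0.064, 0.998, -0.0, 0.0]
force: [-0.1, 0.3, 0.4]
width: 0.999
grip_force: 0.0
```

```bash
cat >> h.py <<'E'
def wpose():
    o=observe(); return Ro.from_quat(o['eef_rot']).as_matrix(),o['tool_pos']
def wproj(r,P,X):
    T=r['T_tool_cam'];Rt,p=P
    q=T[:3,:3].T@(Rt.T@(np.asarray(X,float)-p)-T[:3,3]); th=np.arctan2(np.hypot(q[0],q[1]),q[2]);ph=np.arctan2(q[1],q[0])
    K=r['K'];return np.array([K[0,2]+K[0,0]*th*np.cos(ph),K[1,2]+K[1,1]*th*np.sin(ph)])
def wray(r,P,u,v,z):
    T=r['T_tool_cam'];Rt,p=P;K=r['K'];a=(u-K[0,2])/K[0,0];b=(v-K[1,2])/K[1,1];th=np.hypot(a,b)
    d=Rt@T[:3,:3]@np.array([np.sin(th)*a/th,np.sin(th)*b/th,np.cos(th)]);c=Rt@T[:3,3]+p
    return c+d*(z-c[2])/d[2]
def loc(q,X):
    c,s=np.cos(q[2]),np.sin(q[2]);return np.array([q[0]+c*X[0]-s*X[1],q[1]+s*X[0]+c*X[1],X[2]])
E
python3 - <<'E'
from h import *
P=wpose(); r=save('wrist','w1.png'); im=cv2.imread('pics/w1.png')
for n in('collar','switchbox','lever'):
  for d in spot_in(n,'wrist')[:2]: print(n,round(d['p'],2),np.round(np.array(d['box'])*[560,420,560,420],1))
q=[.516,-.299,.135]
for z in(.078,):
    pts=np.array([wproj(r,P,loc(q,[a*.065,b*.045,z])) for a,b in((-1,-1),(1,-1),(1,1),(-1,1))]);print(pts.round(1))
    cv2.polylines(im,[pts.round().astype(np.int32)],True,(0,0,255),1)
for d in(79,113): 
    u=wproj(r,P,loc(q,[-d/1e3*np.sin(.45),0,.035+d/1e3*np.cos(.45)])); print(d,u.round(1)); cv2.circle(im,tuple(u.round().astype(int)),3,(0,255,0),1)
cv2.imwrite('pics/w1o.png',cv2.resize(im,(800,600)))
E
```

```text
collar 0.78 [271.5 209.   25.1  31.5]
collar 0.43 [517.  278.2  24.2  60.3]
switchbox 0.9 [273.7 220.8  83.3 120.7]
lever 0.82 [271.7 206.4  27.1  28.3]
lever 0.66 [551.2 178.3  17.3  41.7]
[[227.5 168. ]
 [233.5 278.4]
 [310.1 278.1]
 [313.5 167.3]]
79 [270.3 203. ]
113 [269.5 196.2]
```

View pics/w1o.png

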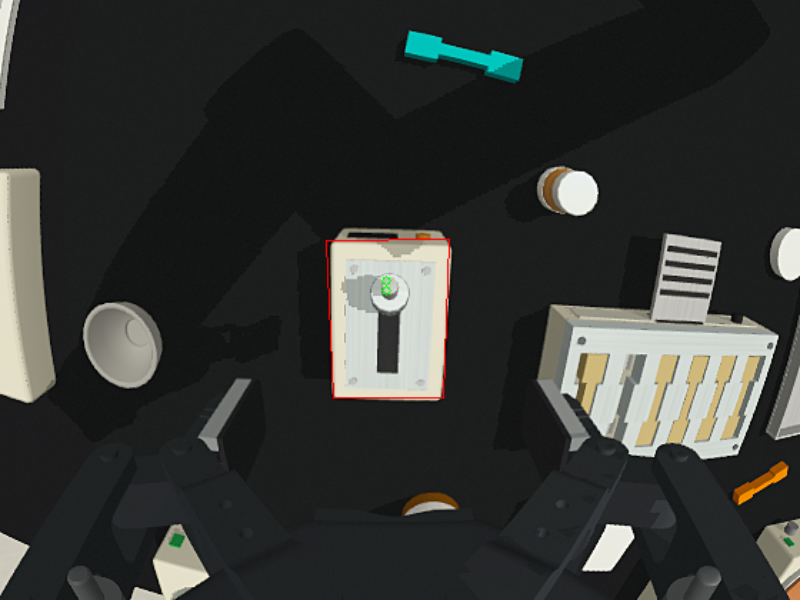

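The wrist view shows the switchbox centred at crop (388,318), with the collar at (390,293) near the slot's upper, robot-side end. The model overlay fits within a few pixels. I'll enlarge it to refine.

```bash
python3 - <<'E'
import cv2
a=cv2.imread('pics/w1.png');cv2.imwrite('pics/w1z.png',cv2.resize(a[155:290,210:330],(533,600),interpolation=cv2.INTER_CUBIC))
E
```

```text
(no output)
```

View pics/w1z.png

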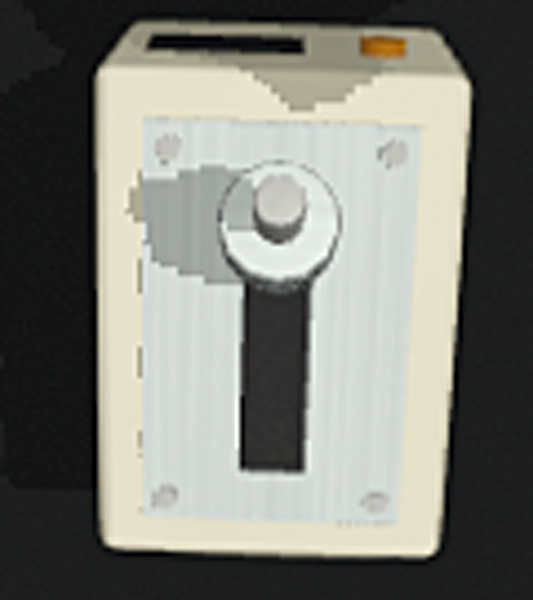

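```bash
python3 - <<'E'
from h import *
from scipy.optimize import least_squares
P=wpose(); r=read_camera('wrist')
uv=np.array([[97,70],[472,83],[441,558],[101,548]])/4.444+[210,155]
L=[(-1,1),(-1,-1),(1,-1),(1,1)]
# order TL,TR: image right=+y
L=[(-1,-1),(-1,1),(1,1),(1,-1)]
f=lambda q:np.concatenate([wproj(r,P,loc(q,[a*.065,b*.045,.078]))-u for (a,b),u in zip(L,uv)])
o=least_squares(f,[.516,-.299,.13]);print(o.x.round(4),o.fun.round(1))
q=o.x
for d,px in((113,(279,195)),(90,(280,222))):
    print(d,wproj(r,P,loc(q,[-d/1e3*np.sin(.45),0,.035+d/1e3*np.cos(.45)])).round(1),np.array(px)/4.444+[210,155])
    print(wray(r,P,*(np.array(px)/4.444+[210,155]),.035+d/1e3*np.cos(.45)).round(4), loc(q,[-d/1e3*np.sin(.45),0,0]).round(4))
print('collar',loc(q,[-79e-3*np.sin(.45),0,.035+79e-3*np.cos(.45)]))
E
```

```text
[ 0.5198 -0.2956  0.0971] [-0.6 -1.   0.8 -1.3 -0.2  1.5 -0.1  1.5]
113 [273.3 200.2] [272.78127813 198.87938794]
[ 0.4697 -0.301   0.1368] [ 0.4708 -0.3004  0.    ]
90 [273.1 204.7] [273.00630063 204.9549955 ]
[ 0.4811 -0.2995  0.116 ] [ 0.4808 -0.2994  0.    ]
collar [ 0.48555924 -0.29895533  0.10613532]
```

```bash
python3 plan.py .4856,-.299,.20,1.668 .4856,-.299,.085,1.668
```

```text
-> [0.4856, -0.299, 0.2, 1.668]
   2 x [-0.038, -0.003, 0.175] 0.064
-> [0.4856, -0.299, 0.085, 1.668]
   3 x [-0.0, 0.0, 0.288] -0.0
```

Request:
apply_moves --pt "-0.038 -0.003 0.175" --pt "-0.038 -0.003 0.175" --pt "-0.038 -0.003 0.175" --yaw '[0.064,0.064,0.064]'

```text
t: 4.62
tool_pos: [0.4829, -0.2958, 0.1942]
eef_rot: [-0.049, 0.999, 0.004, -0.004]
force: [-1.4, 1.5, -2.0]
width: 0.999
grip_force: 0.0
```

Request:
apply_moves --pt "0 0 0.1" --pt "0 0 0.19" --pt "0 0 0.25" --pt "0 0 0.288" --pt "0 0 0.288" --yaw '[0,0,0,0,0]'

```text
t: 5.03
tool_pos: [0.4832, -0.2971, 0.0826]
eef_rot: [-0.049, 0.999, 0.002, -0.003]
force: [-0.5, -0.4, -0.0]
width: 1.002
grip_force: 0.0
```

Request:
apply_moves --pt "0 0 0" --pt "0 0 0" --pt "0 0 0" --pt "0 0 0" --pt "0 0 0" --yaw '[0,0,0,0,0]' --hand 0.0 --grip_force 70

```text
t: 5.45
tool_pos: [0.4866, -0.3011, 0.0872]
eef_rot: [-0.048, 0.999, -0.003, 0.001]
force: [-1.3, -14.1, 7.1]
width: 0.298
grip_force: 9.0
```

Request:
apply_moves --pt "0 0 0" --pt "0 0 0" --pt "0 0 0" --pt "0 0 0" --pt "0 0 0" --yaw '[0,0,0,0,0]'

```text
t: 5.87
tool_pos: [0.4867, -0.3017, 0.0875]
eef_rot: [-0.048, 0.999, -0.003, 0.001]
force: [-1.0, -4.3, 6.3]
width: 0.284
grip_force: 68.6
```

```bash
python3 - <<'E'
import numpy as np
y,ps=.097,1.668
def p(th,r):return np.array([np.cos(y)*r*np.sin(th),np.sin(y)*r*np.sin(th),r*np.cos(th)])
def u(e): s,c=np.sin(ps),np.cos(ps);return [round(float(v)/.4,3) for v in(-s*e[0]+c*e[1],c*e[0]+s*e[1],-e[2])]
print('lift',[u(p(-.45,.079+a)-p(-.45,.079)) for a in(.0045,.009,.0135)])
b=p(-.45,.0925)
print('arc1',[u(p(t,.0925)-b) for t in(-.35,-.25,-.15,-.05,.05)]); b=p(.05,.0925)
print('arc2',[u(p(t,.0925)-b) for t in(.15,.25,.35,.45,.47)]); b=p(.47,.0925)
print('down',[u(p(t,r)-b) for t,r in((.46,.088),(.455,.083),(.45,.079))])
E
```

```text
lift [[0.005, 0.0, -0.01], [0.01, 0.0, -0.02], [0.015, 0.0, -0.03]]
arc1 [[-0.021, -0.0, -0.009], [-0.043, -0.0, -0.016], [-0.066, -0.0, -0.02], [-0.089, -0.0, -0.023], [-0.112, -0.0, -0.023]]
arc2 [[-0.023, -0.0, 0.002], [-0.046, -0.0, 0.007], [-0.068, -0.0, 0.014], [-0.089, -0.0, 0.023], [-0.093, -0.0, 0.025]]
down [[0.007, 0.0, 0.009], [0.014, 0.0, 0.02], [0.019, 0.0, 0.028]]
```

Request:
apply_moves --pt "0.005 0 -0.01" --pt "0.01 0 -0.02" --pt "0.015 0 -0.03" --pt "0.015 0 -0.03" --pt "0.015 0 -0.03" --yaw '[0,0,0,0,0]'

```text
t: 6.28
tool_pos: [0.4816, -0.3021, 0.0981]
eef_rot: [-0.048, 0.999, -0.002, 0.002]
force: [3.9, -6.5, -4.9]
width: 0.28
grip_force: 68.9
```

Request:
apply_moves --pt "0.003 0 -0.005" --pt "0.003 0 -0.005" --pt "0.003 0 -0.005" --yaw '[0,0,0]'

```text
t: 6.53
tool_pos: [0.4807, -0.3021, 0.0999]
eef_rot: [-0.048, 0.999, -0.002, 0.002]
force: [5.0, -6.1, -4.5]
width: 0.286
grip_force: 68.9
```

Request:
apply_moves --pt "-0.021 0 -0.009" --pt "-0.043 0 -0.016" --pt "-0.066 0 -0.02" --pt "-0.089 0 -0.023" --pt "-0.112 0 -0.023" --yaw '[0,0,0,0,0]'

```text
t: 6.95
tool_pos: [0.5216, -0.2979, 0.1075]
eef_rot: [-0.048, 0.999, -0.002, -0.002]
force: [0.6, -10.2, -6.4]
width: 0.27
grip_force: 70.2
```

Request:
apply_moves --pt "-0.023 0 0.002" --pt "-0.046 0 0.007" --pt "-0.068 0 0.014" --pt "-0.089 0 0.023" --pt "-0.093 0 0.025" --yaw '[0,0,0,0,0]'

```text
t: 7.37
tool_pos: [0.5609, -0.2911, 0.0977]
eef_rot: [-0.049, 0.999, 0.001, -0.0]
force: [-0.2, -0.2, -0.3]
width: 0.003
grip_force: 0.0
```

The fingers closed on nothing, so the grip was lost during the second half of the arc. I'll rise and look.

Request:
apply_moves --pt "0 0 -0.1" --pt "0 0 -0.2" --pt "0.15 0 -0.4" --pt "0.15 0 -0.4" --pt "0.15 0 -0.4" --yaw '[0,0,0,0,0]' --hand 1.0

```text
t: 7.78
tool_pos: [0.4997, -0.2985, 0.264]
eef_rot: [-0.048, 0.999, -0.002, 0.002]
force: [0.3, -0.6, 0.9]
width: 0.71
grip_force: 0.0
```

Request:
apply_moves --pt "0 0 0" --pt "0 0 0" --yaw '[0,0]'

```text
t: 7.95
tool_pos: [0.5003, -0.2978, 0.2592]
eef_rot: [-0.048, 0.999, -0.0, 0.001]
force: [-0.2, -0.4, -0.8]
width: 0.976
grip_force: 0.0
```

```bash
python3 - <<'E'
from h import *
P=wpose(); r=save('wrist','w2.png'); im=cv2.imread('pics/w2.png'); print(P[1])
q=[.5198,-.2956,.097]
for n in('collar','lever'):
  for d in spot_in(n,'wrist')[:2]: print(n,round(d['p'],2),np.round(np.array(d['box'])*[560,420,560,420],1))
for th in(-.45,-.2,0,.2,.45):
  print(th,[wproj(r,P,loc(q,[d*np.sin(th),0,.035+d*np.cos(th)])).round(1) for d in(.09,.104,.113)])
c=wproj(r,P,loc(q,[0,0,.1])).astype(int);print(c)
x0,y0=max(c[0]-70,0),max(c[1]-75,0);print(x0,y0)
cv2.imwrite('pics/w2z.png',cv2.resize(im[y0:y0+150,x0:x0+140],(560,600),interpolation=cv2.INTER_CUBIC))
E
```

```text
[ 0.500293   -0.29782641  0.25921406]
collar 0.65 [272.7 212.4  28.7  34.6]
lever 0.8 [273.1 210.   29.6  32. ]
lever 0.29 [419.5 258.7  27.4  72. ]
-0.45 [array([275. , 175.7]), array([274.9, 171.4]), array([274.9, 168.5])]
-0.2 [array([275. , 200.8]), array([275. , 201.9]), array([274.9, 202.7])]
0 [array([275. , 220.5]), array([275. , 225.8]), array([274.9, 229.5])]
0.2 [array([275.1, 238.3]), array([275., 247.]), array([275., 253.])]
0.45 [array([275.1, 255.9]), array([275.1, 267.4]), array([275.1, 275.2])]
[275 212]
205 137
```

View pics/w2z.png

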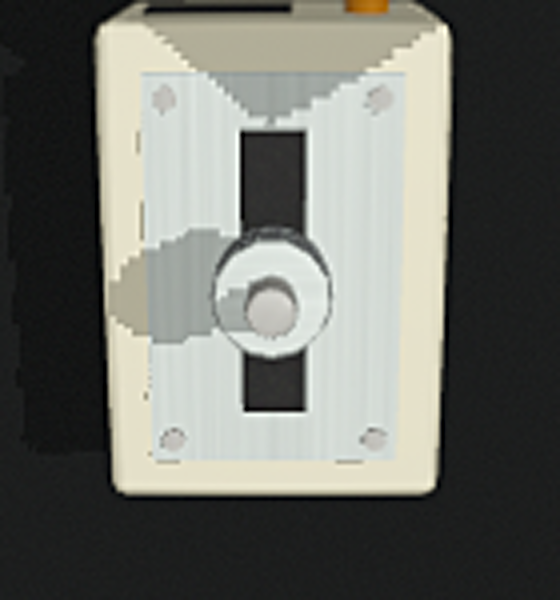

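The lever tip is at crop (271,313), which puts θ at about -0.1, near upright. The collar is riding on the gate, so it's unlocked mid-swing. I'll re-grip there more firmly and finish the swing.

```bash
echo '[0.5003,-0.2976,0.2582,1.668]'>cmd.json; python3 plan.py .5104,-.298,.103,1.668; python3 - <<'E'
import numpy as np
y,ps=.097,1.668
def p(th,r):return np.array([np.cos(y)*r*np.sin(th),np.sin(y)*r*np.sin(th),r*np.cos(th)])
def u(e): s,c=np.sin(ps),np.cos(ps);return [round(float(v)/.4,3) for v in(-s*e[0]+c*e[1],c*e[0]+s*e[1],-e[2])]
b=p(-.105,.0905);print('arc',[u(p(t,.093)-b) for t in(-.105,-.105,-.03,.04,.11)]);b=p(.11,.093)
print('arc',[u(p(t,.093)-b) for t in(.18,.25,.32,.39,.46)]); b=p(.46,.093)
print('down',[u(p(t,r)-b) for t,r in((.46,.088),(.455,.083),(.45,.079))])
E
```

```text
-> [0.5104, -0.298, 0.103, 1.668]
   4 x [-0.025, -0.003, 0.388] -0.0
arc [[0.001, 0.0, -0.006], [0.001, 0.0, -0.006], [-0.017, -0.0, -0.007], [-0.033, -0.0, -0.007], [-0.049, -0.0, -0.006]]
arc [[-0.016, -0.0, 0.002], [-0.032, -0.0, 0.006], [-0.048, -0.0, 0.01], [-0.063, -0.0, 0.016], [-0.078, -0.0, 0.023]]
down [[0.006, 0.0, 0.011], [0.012, 0.0, 0.022], [0.017, 0.0, 0.03]]
```

Request:
apply_moves --pt "-0.025 -0.003 0.1" --pt "-0.025 -0.003 0.2" --pt "-0.025 -0.003 0.3" --pt "-0.025 -0.003 0.36" --pt "-0.025 -0.003 0.388" --yaw '[0,0,0,0,0]'

```text
t: 8.52
tool_pos: [0.5066, -0.2945, 0.0964]
eef_rot: [-0.049, 0.999, 0.004, -0.005]
force: [0.1, 0.3, -0.3]
width: 0.998
grip_force: 0.0
```

Request:
apply_moves --pt "0 0 0" --pt "0 0 0" --pt "0 0 0" --pt "0 0 0" --pt "0 0 0" --yaw '[0,0,0,0,0]' --hand 0.0 --grip_force 100

```text
t: 8.93
tool_pos: [0.5118, -0.2991, 0.1055]
eef_rot: [-0.049, 0.999, -0.002, 0.002]
force: [0.2, -7.4, 6.1]
width: 0.292
grip_force: 7.2
```

Request:
apply_moves --pt "0 0 0" --pt "0 0 0" --pt "0 0 0" --pt "0 0 0" --pt "0 0 0" --yaw '[0,0,0,0,0]'

```text
t: 9.35
tool_pos: [0.512, -0.2995, 0.1059]
eef_rot: [-0.049, 0.999, -0.002, 0.002]
force: [-0.6, -1.9, 6.3]
width: 0.271
grip_force: 97.8
```

Request:
apply_moves --pt "0.001 0 -0.006" --pt "0.001 0 -0.006" --pt "-0.017 0 -0.007" --pt "-0.033 0 -0.007" --pt "-0.049 0 -0.006" --yaw '[0,0,0,0,0]'

```text
t: 9.77
tool_pos: [0.5263, -0.2976, 0.1058]
eef_rot: [-0.047, 0.999, -0.002, -0.004]
force: [-13.3, -7.5, 7.3]
width: 0.273
grip_force: 100.3
```

Request:
apply_moves --pt "-0.016 0 0.002" --pt "-0.032 0 0.006" --pt "-0.048 0 0.01" --pt "-0.063 0 0.016" --pt "-0.078 0 0.023" --yaw '[0,0,0,0,0]'

```text
t: 10.18
tool_pos: [0.557, -0.2948, 0.097]
eef_rot: [-0.048, 0.999, -0.002, -0.004]
force: [-9.8, -7.2, 2.2]
width: 0.27
grip_force: 106.6
```

Request:
apply_moves --pt "-0.01 0 0.004" --pt "-0.01 0 0.004" --pt "-0.004 0 0.015" --pt "0.002 0 0.025" --pt "0.007 0 0.034" --yaw '[0,0,0,0,0]'

```text
t: 10.6
tool_pos: [0.5647, -0.2942, 0.0862]
eef_rot: [-0.051, 0.999, -0.001, 0.007]
force: [8.1, -0.7, 2.0]
width: 0.245
grip_force: 114.5
```

Request:
apply_moves --pt "0 0 0" --pt "0 0 0" --pt "0 0 0" --yaw '[0,0,0]'

```text
t: 10.85
tool_pos: [0.5636, -0.2944, 0.0854]
eef_rot: [-0.051, 0.999, -0.001, 0.006]
force: [8.5, -1.6, 1.6]
width: 0.241
grip_force: 112.1
```

Request:
apply_moves --pt "0 0 0" --pt "0 0 0" --pt "0 0 0" --pt "0 0 0" --pt "0 0 0" --yaw '[0,0,0,0,0]' --hand 1.0

```text
t: 11.27
tool_pos: [0.5571, -0.2926, 0.0822]
eef_rot: [-0.048, 0.999, 0.001, -0.001]
force: [-0.2, 0.2, 0.2]
width: 0.93
grip_force: 0.0
```

Request:
apply_moves --pt "0 0 -0.1" --pt "0 0 -0.2" --pt "0.1 0 -0.4" --pt "0.1 0 -0.4" --pt "0.1 0 -0.4" --yaw '[0,0,0,0,0]'

```text
t: 11.68
tool_pos: [0.519, -0.2991, 0.2508]
eef_rot: [-0.048, 0.999, -0.003, 0.004]
force: [1.1, -0.0, 1.2]
width: 1.005
grip_force: 0.0
```

```bash
python3 - <<'E'
from h import *
read_camera('wrist')
P=wpose(); r=save('wrist','w3.png'); im=cv2.imread('pics/w3.png'); print(P[1],observe()['eef_rot'])
q=[.5198,-.2965,.097]
for n in('collar','lever'):
  for d in spot_in(n,'wrist')[:2]: print(n,round(d['p'],2),np.round(np.array(d['box'])*[560,420,560,420],1))
for th in(.3,.4,.45):
  print(th,[wproj(r,P,loc(q,[d*np.sin(th),0,.035+d*np.cos(th)])).round(1) for d in(.09,.104,.113)])
c=wproj(r,P,loc(q,[0,0,.1])).astype(int);print(c)
x0,y0=max(c[0]-70,0),max(c[1]-75,0);print(x0,y0)
cv2.imwrite('pics/w3z.png',cv2.resize(im[y0:y0+150,x0:x0+140],(560,600),interpolation=cv2.INTER_CUBIC))
E
```

```text
[ 0.51916458 -0.29900244  0.24917268] [-0.04802054  0.99884226 -0.0017294   0.00227361]
collar 0.72 [315.5 347.1  48.8  37.4]
collar 0.68 [276.8 221.7  27.   42.8]
lever 0.87 [276.2 228.7  27.8  61.9]
0.3 [array([278.2, 230.4]), array([278.2, 240.5]), array([278.2, 247.4])]
0.4 [array([278.2, 237.9]), array([278.2, 249.2]), array([278.2, 256.9])]
0.45 [array([278.2, 241.2]), array([278.2, 253.1]), array([278.2, 261.1])]
[278 195]
208 120
```

View pics/w3z.png

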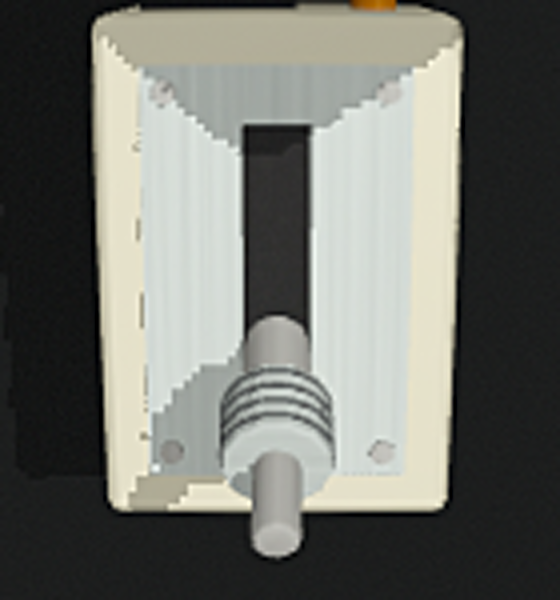

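```bash
python3 - <<'E'
from h import *
P=wpose(); r=save('wrist','w4.png')
q=[.5198,-.2965,.097]
print(P[1])
for a,b in((1,1),(1,-1),(-1,-1),(-1,1)): print((wproj(r,P,loc(q,[a*.065,b*.045,.078]))-[208,120])*4)
for th in(.3,.35,.4,.45):
  print(th,[(4*(wproj(r,P,loc(q,[d*np.sin(th),0,.035+d*np.cos(th)]))-[208,120])).round(1) for d in(.068,.09,.104,.113)])
im=cv2.imread('pics/w4.png');a=cv2.imread('pics/w3.png');print(np.abs(im.astype(int)-a).mean())
R=read_camera('side');s=save('side','sd4.png')
print(spot_in('collar','side')[:1],[ (th,[proj(s,loc(q,[d*np.sin(th),0,.035+d*np.cos(th)])).round(1) for d in(.079,.113)]) for th in(.35,.45)])
E
```

```text
[ 0.51775562 -0.29675217  0.24180148]
[439.49253871 539.47160804]
[ 93.00923042 539.62499482]
[73.5350081  28.36197558]
[457.57900827  27.91826312]
0.3 [array([265.7, 403.5]), array([265.5, 463. ]), array([265.4, 504.8]), array([265.3, 533.5])]
0.35 [array([265.7, 415.1]), array([265.5, 478.7]), array([265.4, 523.2]), array([265.3, 553.5])]
0.4 [array([265.8, 426.1]), array([265.6, 493.4]), array([265.5, 540.2]), array([265.4, 571.9])]
0.45 [array([265.8, 436.5]), array([265.7, 507.1]), array([265.6, 555.8]), array([265.5, 588.8])]
8.970239512471656
[{'box': [0.6171, 0.4907, 0.0173, 0.0495], 'p': 0.37}] [(0.35, [array([321.1, 144.8]), array([318.2, 136. ])]), (0.45, [array([319., 145.]), array([315.1, 136.3])])]
```

The collar is down, its top near the box face at crop (278,455), with the lever leaning outward, so it's locked at OFF. Next is the treadle.

```bash
python3 -c "
import json;from plant import *;from scipy.spatial.transform import Rotation as R
o=observe();p=o['tool_pos'];m=R.from_quat(o['eef_rot']).as_matrix();import numpy as np
a=float(np.arctan2(m[1,1],m[0,1]));print(p,a);json.dump([*map(float,p),a],open('cmd.json','w'))"
python3 plan.py .46,-.016,.27,1.63
```

```text
[ 0.51754122 -0.2962925   0.24048991] 1.6683768685645444
-> [0.46, -0.016, 0.27, 1.63]
   4 x [0.037, 0.356, -0.037] 0.038
   4 x [0.045, 0.355, -0.037] 0.039
```

Request:
apply_moves --pt "0.037 0.356 -0.037" --pt "0.037 0.356 -0.037" --pt "0.037 0.356 -0.037" --pt "0.037 0.356 -0.037" --yaw '[0.038,0.038,0.038,0.038]'

```text
t: 12.42
tool_pos: [0.4877, -0.1528, 0.2566]
eef_rot: [-0.04, 0.999, 0.002, -0.002]
force: [-0.0, 0.4, -0.1]
width: 0.999
grip_force: 0.0
```

Request:
apply_moves --pt "0.045 0.355 -0.037" --pt "0.045 0.355 -0.037" --pt "0.045 0.355 -0.037" --pt "0.045 0.355 -0.037" --pt "0.045 0.355 -0.037" --yaw '[0.039,0.039,0.039,0.039,0.039]'

```text
t: 12.83
tool_pos: [0.4592, -0.0131, 0.272]
eef_rot: [-0.032, 0.999, 0.001, -0.001]
force: [0.2, -0.5, -0.1]
width: 0.998
grip_force: 0.0
```

Request:
apply_moves --pt "0 0 0" --pt "0 0 0" --pt "0 0 0" --pt "0 0 0" --pt "0 0 0" --yaw '[0,0,0,0,0]'

```text
t: 13.25
tool_pos: [0.4608, -0.0176, 0.2721]
eef_rot: [-0.028, 1.0, 0.0, -0.0]
force: [1.1, 0.3, 0.0]
width: 1.0
grip_force: 0.0
```

```bash
python3 - <<'E'
from h import *
P=wpose(); r=save('wrist','w5.png'); im=cv2.imread('pics/w5.png'); print(P[1])
for n in('treadle','cast_a','mould'):
  for d in spot_in(n,'wrist')[:6]: print(n,round(d['p'],2),np.round(np.array(d['box'])*[560,420,560,420],1))
q=[.5716,-.0075,.06]
def ov(pts,c): cv2.polylines(im,[np.array([wproj(r,P,loc(q,X)) for X in pts]).round().astype(np.int32)],True,c,1)
ov([(a*.075,b*.13,.0635) for a,b in((-1,-1),(1,-1),(1,1),(-1,1))],(0,0,255))
ov([(a,b*.035,.03+(-.075-a)*7/60) for a,b in((-.16,-1),(-.075,-1),(-.075,1),(-.16,1))],(0,255,0))
dog=np.array([(-.05,-.01),(-.022,-.01),(-.022,-.005),(.022,-.005),(.022,-.01),(.05,-.01),(.05,.01),(.022,.01),(.022,.005),(-.022,.005),(-.022,.01),(-.05,.01)])
for y in(-.1,-.06,-.02,.02,.06,.1): ov([(a,b+y,.062) for a,b in dog],(255,0,0))
cv2.imwrite('pics/w5o.png',cv2.resize(im,(800,600)))
E
```

```text
[ 0.46080037 -0.01758623  0.27214314]
treadle 0.96 [275.1 171.2  60.5  69.7]
treadle 0.64 [ 48.2 248.3  23.1  36.3]
cast_a 0.97 [356.9 266.7  19.2  71.9]
cast_a 0.88 [504.2  63.6  50.5  13.9]
cast_a 0.79 [103.9  49.1  67.4  17.8]
cast_a 0.76 [327.4 267.3  20.8  74.7]
cast_a 0.75 [198.  268.5  24.6  77.3]
cast_a 0.69 [262.1 269.6  19.6  71.6]
mould 0.6 [277.4 230.3 218.  182. ]
mould 0.31 [414.7 139.1  46.1  52.5]
```

View pics/w5o.png

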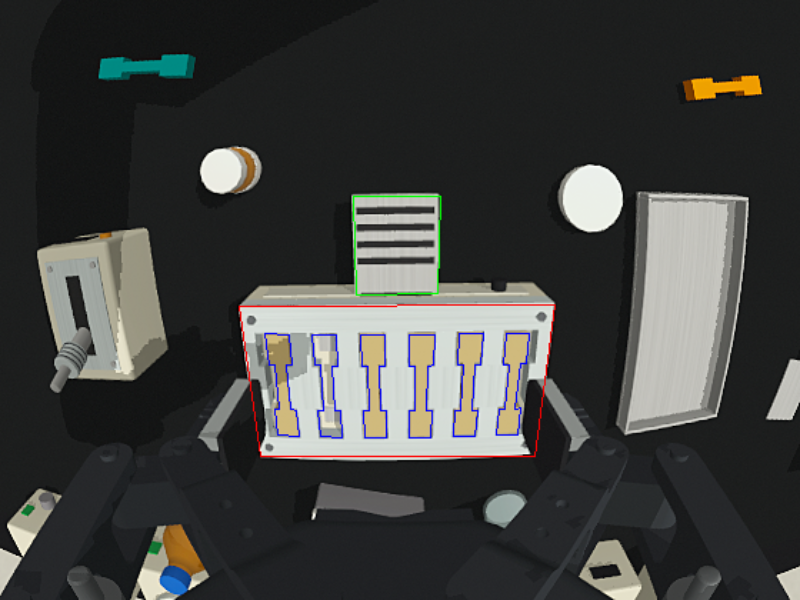

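The overlay matches the mould, treadle and all five casts: a, c, d, e and f are amber and b is empty. The lever at left is OFF. Now I'll press the treadle with shut fingers.

```bash
python3 plan.py .4368,-.0156,.06,1.63 .4368,-.0156,.024,1.63 .4368,-.0156,.012,1.63
```

```text
-> [0.4368, -0.0156, 0.06, 1.63]
   3 x [0.029, 0.002, 0.263] -0.0
   3 x [0.028, 0.002, 0.262] -0.0
-> [0.4368, -0.0156, 0.024, 1.63]
   1 x [0.0, 0.0, 0.09] -0.0
-> [0.4368, -0.0156, 0.012, 1.63]
   1 x [0.0, 0.0, 0.03] -0.0
```

Request:
apply_moves --pt "0.029 0.002 0.08" --pt "0.057 0.004 0.17" --pt "0.057 0.004 0.26" --pt "0.057 0.004 0.26" --pt "0.057 0.004 0.26" --yaw '[0,0,0,0,0]' --hand 0.0

```text
t: 13.87
tool_pos: [0.4358, -0.0161, 0.1672]
eef_rot: [-0.029, 1.0, 0.001, -0.002]
force: [0.8, 0.9, 1.1]
width: 0.299
grip_force: 0.0
```

Request:
apply_moves --pt "0 0 0.1" --pt "0 0 0.2" --pt "0 0 0.265" --pt "0 0 0.265" --pt "0 0 0.265" --yaw '[0,0,0,0,0]'

```text
t: 14.28
tool_pos: [0.4392, -0.0167, 0.0639]
eef_rot: [-0.029, 1.0, -0.0, 0.0]
force: [0.8, -0.4, 0.4]
width: 0.002
grip_force: 0.0
```

Request:
apply_moves --pt "0 0 0.03" --pt "0 0 0.06" --pt "0 0 0.09" --pt "0 0 0.09" --pt "0 0 0.09" --yaw '[0,0,0,0,0]'

```text
t: 14.7
tool_pos: [0.4423, -0.0174, 0.0306]
eef_rot: [-0.029, 1.0, -0.001, 0.003]
force: [-1.8, 0.1, 5.9]
width: -0.0
grip_force: 2.8
```

Request:
apply_moves --pt "0 0 0.015" --pt "0 0 0.03" --pt "0 0 0.03" --pt "0 0 0.03" --pt "0 0 0.03" --yaw '[0,0,0,0,0]'

```text
t: 15.12
tool_pos: [0.4429, -0.0175, 0.0241]
eef_rot: [-0.03, 1.0, -0.001, 0.004]
force: [-19.8, 2.1, 55.8]
width: 0.0
grip_force: 29.2
```

Request:
apply_moves --pt "0 0 0" --pt "0 0 0" --pt "0 0 0" --yaw '[0,0,0]'

```text
t: 15.37
tool_pos: [0.4429, -0.0175, 0.0241]
eef_rot: [-0.03, 1.0, -0.001, 0.004]
force: [-18.7, 1.8, 55.0]
width: 0.001
grip_force: 29.1
```

Request:
apply_moves --pt "0 0 -0.05" --pt "0 0 -0.15" --pt "0.02 0 -0.25" --pt "0.04 0 -0.35" --pt "0.06 0 -0.45" --yaw '[0,0,0,0,0]' --hand 1.0

```text
t: 15.78
tool_pos: [0.416, -0.0183, 0.2012]
eef_rot: [-0.029, 1.0, -0.001, 0.004]
force: [1.3, 0.2, -0.1]
width: 0.707
grip_force: 0.0
```

Request:
apply_moves --pt "-0.1 0 -0.1" --pt "-0.1 0 -0.1" --pt "-0.1 0 -0.1" --pt "-0.1 0 -0.1" --pt "-0.1 0 -0.1" --yaw '[0,0,0,0,0]'

```text
t: 16.2
tool_pos: [0.4533, -0.0154, 0.2354]
eef_rot: [-0.029, 1.0, -0.0, 0.0]
force: [-0.3, -1.1, -0.5]
width: 0.999
grip_force: 0.0
```

Request:
apply_moves --pt "0 0 0" --pt "0 0 0" --pt "0 0 0" --pt "0 0 0" --pt "0 0 0" --yaw '[0,0,0,0,0]'

```text
t: 16.62
tool_pos: [0.4532, -0.0154, 0.2339]
eef_rot: [-0.029, 1.0, 0.0, -0.001]
force: [0.1, 0.8, 0.2]
width: 0.999
grip_force: 0.0
```

```bash
cat > look.py <<'E'
import sys,json
from h import *
fn=sys.argv[1]; q=[.5716,-.0075,.06]; tq=[.5061,.2984,.1184]
P=wpose(); r=save('wrist',fn+'.png'); im=cv2.imread('pics/'+fn+'.png'); print(P[1])
a=float(np.arctan2(P[0][1,1],P[0][0,1])); print('psi',a); json.dump([*map(float,P[1]),a],open('cmd.json','w'))
h=cv2.cvtColor(im,cv2.COLOR_BGR2HSV); m=cv2.inRange(h,(15,60,90),(28,200,255))
n,lab,st,ce=cv2.connectedComponentsWithStats(cv2.morphologyEx(m,cv2.MORPH_OPEN,np.ones((2,2))))
for i in range(1,n):
    if st[i,4]<120: continue
    w=wray(r,P,*ce[i],.073); t=wray(r,P,*ce[i],.02)
    f=lambda q,w:(np.array([[np.cos(q[2]),np.sin(q[2])],[-np.sin(q[2]),np.cos(q[2])]])@(w[:2]-q[:2])).round(4)
    print(st[i].tolist(),ce[i].round(1),'mould',f(q,w),'tray',f(tq,t))
def ov(q,pts,c): cv2.polylines(im,[np.array([wproj(r,P,loc(q,X)) for X in pts]).round().astype(np.int32)],True,c,1)
dog=np.array([(-.05,-.01),(-.022,-.01),(-.022,-.005),(.022,-.005),(.022,-.01),(.05,-.01),(.05,.01),(.022,.01),(.022,.005),(-.022,.005),(-.022,.01),(-.05,.01)])
for y in(-.1,-.02,.02,.06,.1): ov(q,[(a,b+y,.073) for a,b in dog],(255,0,0))
ov(tq,[(a*.129,b*.0665,.024) for a,b in((-1,-1),(1,-1),(1,1),(-1,1))],(0,0,255))
cv2.imwrite('pics/'+fn+'o.png',cv2.resize(im,(800,600)))
E
python3 look.py w6
```

```text
[ 0.45318551 -0.01541825  0.23389096]
psi 1.629439991439078
[351, 251, 29, 81, 1085] [363.8 290.2] mould [-0.0085  0.0976] tray [ 0.0593 -0.1984]
[173, 253, 30, 80, 1061] [189.  294.1] mould [-0.0038 -0.0962] tray [ 0.0515 -0.4261]
[286, 253, 20, 82, 1247] [294.8 292. ] mould [-0.0088  0.0208] tray [ 0.0537 -0.2885]
[319, 253, 24, 80, 1229] [330.7 290.9] mould [-0.0093  0.06  ] tray [ 0.0558 -0.2425]
[247, 254, 21, 80, 1246] [257.5 291.9] mould [-0.009  -0.0195] tray [ 0.0507 -0.3358]
[110, 380, 36, 27, 402] [127.8 390.4] mould [ 0.1784 -0.2201] tray [ 0.2567 -0.5839]
```

View pics/w6o.png

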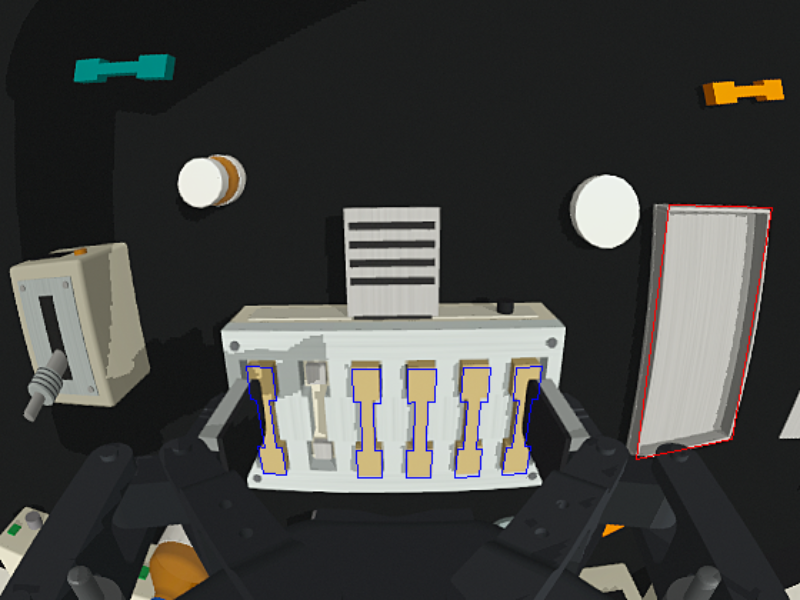

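The casts are raised, with the overlay at z=73 mm matching all five. The treadle is up again and the lever is still OFF. I'll pick f first.

```bash
python3 - <<'E'
from h import *
q=[.5716,-.0075,.06]; tq=[.5061,.2984,.1184]
for n,y in zip('acdef',(-.1,-.02,.02,.06,.1)): print(n,loc(q,[0,y,0])[:2].round(4))
for x in(-.088,-.044,0,.044,.088): print(x,loc(tq,[x,0,0])[:2].round(4))
E
python3 plan.py .5656,.0923,.11,1.631
```

```text
a [ 0.5776 -0.1073]
c [ 0.5728 -0.0275]
d [0.5704 0.0125]
e [0.568  0.0524]
f [0.5656 0.0923]
-0.088 [0.4187 0.288 ]
-0.044 [0.4624 0.2932]
0 [0.5061 0.2984]
0.044 [0.5498 0.3036]
0.088 [0.5935 0.3088]
-> [0.5656, 0.0923, 0.11, 1.631]
   5 x [-0.296, 0.252, 0.31] -0.003
```

Request:
apply_moves --pt "-0.06 0.05 0.06" --pt "-0.12 0.1 0.12" --pt "-0.18 0.16 0.19" --pt "-0.25 0.21 0.26" --pt "-0.296 0.252 0.31" --yaw '[0,0,0,0,-0.003]' --hand 0.29 --grip_force 60

```text
t: 17.08
tool_pos: [0.5671, 0.0933, 0.1088]
eef_rot: [-0.03, 1.0, -0.0, -0.0]
force: [0.4, -0.8, 0.3]
width: 0.304
grip_force: 0.0
```

Request:
apply_moves --pt "0 0 0" --pt "0 0 0" --pt "0 0 0" --pt "0 0 0" --pt "0 0 0" --yaw '[0,0,0,0,0]'

```text
t: 17.5
tool_pos: [0.5663, 0.0914, 0.112]
eef_rot: [-0.03, 1.0, -0.0, 0.001]
force: [0.6, -0.1, 0.3]
width: 0.287
grip_force: 0.0
```

Request:
apply_moves --pt "0 0 0" --pt "0 0 0" --pt "0 0 0" --pt "0 0 0" --pt "0 0 0" --yaw '[0,0,0,0,0]'

```text
t: 17.92
tool_pos: [0.566, 0.092, 0.1107]
eef_rot: [-0.03, 1.0, 0.0, 0.0]
force: [0.0, 0.4, 0.3]
width: 0.29
grip_force: 0.0
```

```bash
cp cmd.json cmdbak.json; python3 look.py w7; cp cmdbak.json cmd.json; cat cmd.json
```

```text
[0.56601519 0.09195872 0.11074032]
psi 1.6307790000144116
[0, 2, 26, 39, 509] [14.8 22.2] mould [-0.1568 -0.0814] tray [-0.1598 -0.4359]
[188, 152, 40, 148, 3625] [209.  211.2] mould [-0.0187  0.0616] tray [ 0.0294 -0.2614]
[256, 153, 37, 156, 4318] [274.7 227. ] mould [-0.009   0.1001] tray [ 0.0449 -0.2123]
[127, 156, 47, 149, 3897] [150.9 223.1] mould [-0.0111  0.0238] tray [ 0.0365 -0.3108]
[73, 159, 53, 143, 3780] [ 98.7 226.2] mould [-0.0085 -0.0151] tray [ 0.0369 -0.3613]
[0, 168, 48, 125, 2607] [ 21.  229.8] mould [-0.004  -0.0911] tray [ 0.0369 -0.4599]
[0, 366, 25, 42, 516] [ 10.5 385.9] mould [ 0.1954 -0.2096] tray [ 0.2857 -0.6281]
[0.5654740850813716, 0.09214789647761232, 0.10989096287895114, 1.630939991439078]
```

View pics/w7o.png

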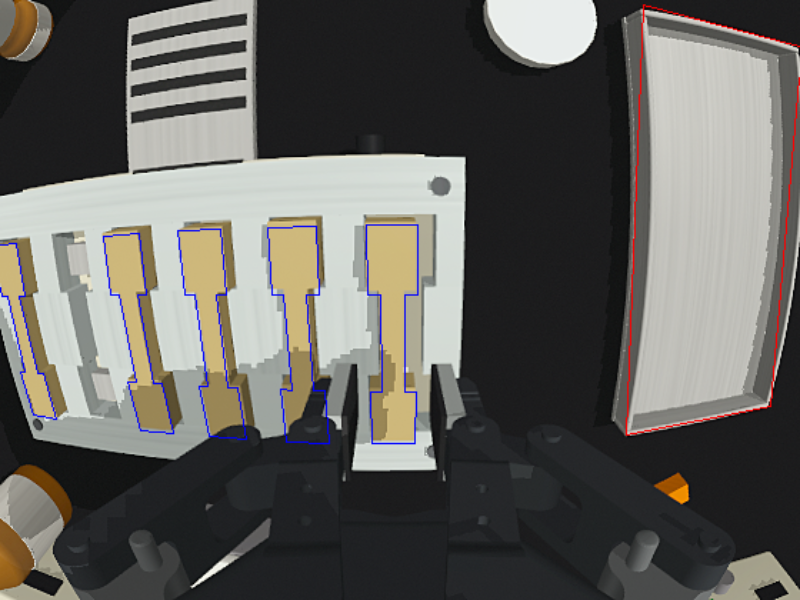

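The fingers straddle cast f at crop (395,330), clear of e. Descending.

Request:
apply_moves --pt "0 0 0.04" --pt "0 0 0.075" --pt "0 0 0.098" --pt "0 0 0.11" --pt "0 0 0.112" --yaw '[0,0,0,0,0]'

```text
t: 18.38
tool_pos: [0.565, 0.0921, 0.0645]
eef_rot: [-0.03, 1.0, -0.0, -0.001]
force: [-0.7, -0.3, -0.1]
width: 0.285
grip_force: 0.0
```

Request:
apply_moves --pt "0 0 0" --pt "0 0 0" --pt "0 0 0" --pt "0 0 0" --pt "0 0 0" --yaw '[0,0,0,0,0]' --hand 0.0

```text
t: 18.8
tool_pos: [0.5664, 0.0921, 0.0662]
eef_rot: [-0.03, 1.0, 0.0, 0.0]
force: [0.2, 0.2, -0.4]
width: 0.09
grip_force: 61.1
```

Request:
apply_moves --pt "0 0 0" --pt "0 0 0" --pt "0 0 -0.03" --pt "0 0 -0.06" --pt "0 0 -0.09" --yaw '[0,0,0,0,0]'

```text
t: 19.22
tool_pos: [0.5662, 0.0921, 0.1032]
eef_rot: [-0.03, 1.0, -0.0, 0.0]
force: [-0.2, 0.1, 0.5]
width: 0.091
grip_force: 61.1
```

Request:
apply_moves --pt "0 0 -0.05" --pt "0 0 -0.09" --pt "0 0 -0.09" --pt "0 0 -0.09" --yaw '[0,0,0,0]'

```text
t: 19.55
tool_pos: [0.5677, 0.0922, 0.14]
eef_rot: [-0.03, 1.0, 0.0, 0.002]
force: [0.1, -0.1, -1.1]
width: 0.089
grip_force: 61.1
```

```bash
python3 look.py w8; python3 plan.py .5935,.3088,.12,.118 .5935,.3088,.016,.118
```

```text
[0.56768363 0.09218523 0.13996906]
psi 1.6309796505765068
[20, 6, 25, 37, 427] [34.2 25.4] mould [-0.1586 -0.0864] tray [-0.159  -0.4347]
[199, 145, 39, 139, 3321] [218.5 210.6] mould [-0.0082  0.062 ] tray [ 0.0402 -0.2599]
[144, 148, 41, 136, 3277] [165.4 211.7] mould [-0.0074  0.0236] tray [ 0.0384 -0.308 ]
[94, 151, 44, 130, 3056] [116.1 211. ] mould [-0.0079 -0.0159] tray [ 0.0349 -0.3575]
[20, 159, 45, 116, 2318] [ 41.3 216. ] mould [-0.0036 -0.0923] tray [ 0.0347 -0.4534]
[253, 164, 48, 191, 5544] [276.4 240.4] mould [0.0135 0.1013] tray [ 0.0702 -0.2123]
[0, 342, 36, 46, 745] [ 17.5 364.2] mould [ 0.1878 -0.214 ] tray [ 0.2654 -0.6198]
-> [0.5935, 0.3088, 0.12, 0.118]
   4 x [-0.024, 0.134, 0.012] 0.756
   4 x [0.027, 0.134, 0.013] 0.757
   4 x [0.074, 0.114, 0.012] 0.756
   4 x [0.112, 0.079, 0.013] 0.757
-> [0.5935, 0.3088, 0.016, 0.118]
   3 x [-0.0, -0.0, 0.26] -0.0
```

Request:
apply_moves --pt "-0.024 0.134 0.0" --pt "-0.024 0.134 0.0" --pt "-0.024 0.134 0.0" --pt "-0.024 0.134 0.0" --yaw '[0.756,0.756,0.756,0.756]'

```text
t: 19.93
tool_pos: [0.5713, 0.1469, 0.1362]
eef_rot: [0.159, 0.987, -0.0, -0.001]
force: [-0.1, -0.1, -0.2]
width: 0.09
grip_force: 61.1
```

Request:
apply_moves --pt "0.027 0.134 0.013" --pt "0.027 0.134 0.013" --pt "0.027 0.134 0.013" --pt "0.027 0.134 0.013" --yaw '[0.757,0.757,0.757,0.757]'

```text
t: 20.27
tool_pos: [0.5779, 0.2007, 0.1312]
eef_rot: [0.341, 0.94, -0.001, -0.001]
force: [0.0, 0.5, 0.1]
width: 0.086
grip_force: 61.1
```

Request:
apply_moves --pt "0.074 0.114 0.012" --pt "0.074 0.114 0.012" --pt "0.074 0.114 0.012" --pt "0.074 0.114 0.012" --yaw '[0.756,0.756,0.756,0.756]'

```text
t: 20.6
tool_pos: [0.5848, 0.2543, 0.1267]
eef_rot: [0.511, 0.86, -0.001, -0.0]
force: [0.2, -0.9, -0.5]
width: 0.089
grip_force: 61.1
```

Request:
apply_moves --pt "0.112 0.079 0.013" --pt "0.112 0.079 0.013" --pt "0.112 0.079 0.013" --pt "0.112 0.079 0.013" --pt "0.112 0.079 0.013" --yaw '[0.757,0.757,0.757,0.757,0.757]'

```text
t: 21.02
tool_pos: [0.5915, 0.3078, 0.122]
eef_rot: [0.662, 0.75, -0.001, -0.0]
force: [-0.1, 0.1, -0.6]
width: 0.088
grip_force: 61.1
```

Request:
apply_moves --pt "0 0 0" --pt "0 0 0" --pt "0 0 0" --pt "0 0 0" --pt "0 0 0" --yaw '[0,0,0,0,0]'

```text
t: 21.43
tool_pos: [0.5919, 0.3086, 0.1226]
eef_rot: [0.664, 0.748, 0.0, 0.0]
force: [0.6, 0.2, -0.1]
width: 0.091
grip_force: 61.1
```

```bash
python3 look.py w9
```

```text
[0.59190268 0.30856852 0.12263394]
psi 0.11851280009340408
[253, 164, 47, 191, 5516] [276.4 241.1] mould [0.0403 0.311 ] tray [ 0.0875 -0.0253]
```

View pics/w9o.png

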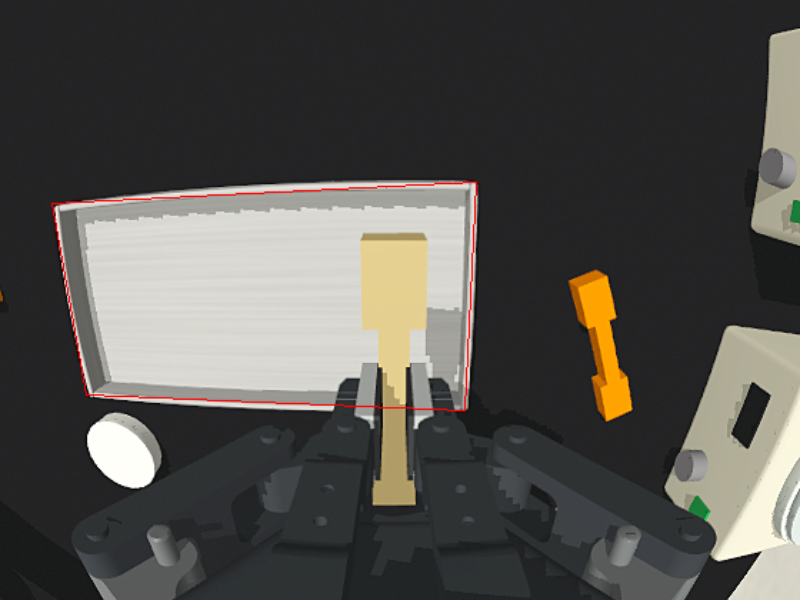

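The cast is held straight over the right end of the tray, and the tray overlay fits. Lowering.

Request:
apply_moves --pt "0 0 0.08" --pt "0 0 0.15" --pt "0 0 0.21" --pt "0 0 0.25" --pt "0 0 0.268" --yaw '[0,0,0,0,0]'

```text
t: 21.9
tool_pos: [0.5894, 0.3078, 0.0131]
eef_rot: [0.664, 0.748, -0.003, -0.001]
force: [-13.7, -8.0, 38.5]
width: 0.091
grip_force: 65.6
```

Request:
apply_moves --pt "0 0 0" --pt "0 0 0" --yaw '[0,0]'

```text
t: 22.07
tool_pos: [0.5922, 0.3091, 0.0156]
eef_rot: [0.664, 0.748, 0.0, 0.0]
force: [-0.1, -0.3, -0.2]
width: 0.09
grip_force: 61.1
```

Request:
apply_moves --pt "0 0 0" --pt "0 0 0" --pt "0 0 0" --pt "0 0 0" --yaw '[0,0,0,0]' --hand 0.25

```text
t: 22.4
tool_pos: [0.5922, 0.309, 0.0158]
eef_rot: [0.664, 0.748, 0.0, 0.0]
force: [-0.1, -0.5, -0.6]
width: 0.252
grip_force: 0.0
```

Request:
apply_moves --pt "0 0 -0.05" --pt "0 0 -0.14" --pt "0 0 -0.24" --pt "0 0 -0.34" --pt "0 0 -0.34" --yaw '[0,0,0,0,0]'

```text
t: 22.82
tool_pos: [0.5977, 0.3113, 0.1618]
eef_rot: [0.664, 0.748, 0.008, 0.004]
force: [2.1, 0.6, 1.8]
width: 0.252
grip_force: 0.0
```

```bash
python3 look.py w10; python3 plan.py .568,.0524,.12,1.631
```

```text
[0.59771925 0.31133698 0.16181657]
psi 0.11809630147267389
[256, 143, 24, 107, 1882] [267.6 194.9] mould [0.0402 0.3338] tray [0.0881 0.0061]
-> [0.568, 0.0524, 0.12, 1.631]
   4 x [-0.159, -0.038, 0.026] -0.756
   4 x [-0.133, -0.093, 0.026] -0.757
   4 x [-0.09, -0.136, 0.026] -0.756
   4 x [-0.033, -0.159, 0.027] -0.757
```

Cast f is in the tray at (0.088, 0.006) in the tray's frame. Going for e.

```bash
echo '[0.592,0.309,0.152,0.1181]'>cmd.json; python3 plan.py .568,.0524,.115,1.631
```

```text
-> [0.568, 0.0524, 0.115, 1.631]
   4 x [-0.157, -0.034, 0.023] -0.756
   4 x [-0.134, -0.09, 0.023] -0.757
   4 x [-0.092, -0.133, 0.023] -0.756
   4 x [-0.036, -0.156, 0.023] -0.757
```

Request:
apply_moves --pt "-0.157 -0.034 0" --pt "-0.157 -0.034 0" --pt "-0.157 -0.034 0" --pt "-0.157 -0.034 0" --yaw '[-0.756,-0.756,-0.756,-0.756]' --hand 0.29

```text
t: 23.2
tool_pos: [0.5848, 0.2434, 0.1502]
eef_rot: [0.512, 0.859, -0.001, -0.001]
force: [0.6, -0.4, 0.5]
width: 0.287
grip_force: 0.0
```

Request:
apply_moves --pt "-0.134 -0.09 0.023" --pt "-0.134 -0.09 0.023" --pt "-0.134 -0.09 0.023" --pt "-0.134 -0.09 0.023" --yaw '[-0.757,-0.757,-0.757,-0.757]'

```text
t: 23.53
tool_pos: [0.5788, 0.1798, 0.1409]
eef_rot: [0.342, 0.94, -0.0, -0.001]
force: [0.7, 0.4, 0.7]
width: 0.289
grip_force: 0.0
```

Request:
apply_moves --pt "-0.092 -0.133 0.023" --pt "-0.092 -0.133 0.023" --pt "-0.092 -0.133 0.023" --pt "-0.092 -0.133 0.023" --yaw '[-0.756,-0.756,-0.756,-0.756]'

```text
t: 23.87
tool_pos: [0.5735, 0.116, 0.1322]
eef_rot: [0.16, 0.987, 0.0, -0.0]
force: [1.9, 1.0, 0.1]
width: 0.291
grip_force: 0.0
```

Request:
apply_moves --pt "-0.036 -0.156 0.046" --pt "-0.036 -0.156 0.046" --pt "-0.036 -0.156 0.046" --pt "-0.036 -0.156 0.046" --pt "-0.036 -0.156 0.046" --yaw '[-0.757,-0.757,-0.757,-0.757,-0.757]'

```text
t: 24.28
tool_pos: [0.5684, 0.0534, 0.1146]
eef_rot: [-0.027, 1.0, 0.0, 0.0]
force: [-0.5, 0.7, 0.5]
width: 0.295
grip_force: 0.0
```

Request:
apply_moves --pt "0 0 0" --pt "0 0 0" --pt "0 0 0" --pt "0 0 0" --pt "0 0 0" --yaw '[0,0,0,0,0]'

```text
t: 24.7
tool_pos: [0.568, 0.0529, 0.1147]
eef_rot: [-0.03, 1.0, 0.0, 0.0]
force: [-0.7, -0.4, -0.2]
width: 0.29
grip_force: 0.0
```

```bash
python3 look.py w11; python3 plan.py .568,.0524,.067,1.631
```

```text
[0.56800908 0.05287784 0.11466911]
psi 1.6307349842802425
[31, 0, 31, 32, 477] [48.2 15.5] mould [-0.1548 -0.0905] tray [-0.1566 -0.4352]
[256, 152, 36, 154, 4106] [274.5 224.7] mould [-0.0094  0.0608] tray [ 0.0418 -0.2515]
[189, 154, 43, 145, 3482] [209.6 212.2] mould [-0.0172  0.0219] tray [ 0.0288 -0.301 ]
[126, 156, 47, 147, 3950] [150.6 222. ] mould [-0.0107 -0.0171] tray [ 0.0342 -0.3517]
[34, 164, 51, 133, 3076] [ 58.5 227.6] mould [-0.0056 -0.093 ] tray [ 0.0351 -0.4497]
[483, 233, 77, 33, 1500] [520.2 248.3] mould [0.0123 0.2506] tray [ 0.084 -0.009]
[5, 365, 42, 42, 778] [ 24.9 383.6] mould [ 0.185  -0.2202] tray [ 0.2707 -0.6277]
-> [0.568, 0.0524, 0.067, 1.631]
   2 x [0.0, -0.001, 0.119] -0.001
```

```bash
echo '[0.568,0.0525,0.150,1.6307]'>cmd.json; python3 plan.py .5498,.3036,.12,.118
```

```text
-> [0.5498, 0.3036, 0.12, 0.118]
   4 x [0.002, 0.157, 0.019] 0.756
   4 x [0.06, 0.146, 0.019] 0.756
   4 x [0.109, 0.113, 0.019] 0.757
   4 x [0.144, 0.065, 0.018] 0.756
```

Request:
apply_moves --pt "0 -0.001 0.04" --pt "0 -0.001 0.08" --pt "0 -0.001 0.106" --pt "0 -0.001 0.118" --pt "0 -0.001 0.121" --yaw '[0,0,0,0,0]'

```text
t: 25.17
tool_pos: [0.5668, 0.0521, 0.0649]
eef_rot: [-0.03, 1.0, 0.0, -0.001]
force: [-1.5, -0.3, -0.1]
width: 0.293
grip_force: 0.0
```

Request:
apply_moves --pt "0 0 0" --pt "0 0 0" --pt "0 0 0" --pt "0 0 0" --pt "0 0 0" --yaw '[0,0,0,0,0]' --hand 0.0

```text
t: 25.58
tool_pos: [0.5683, 0.052, 0.0667]
eef_rot: [-0.03, 1.0, -0.0, 0.001]
force: [0.6, 0.5, -0.2]
width: 0.088
grip_force: 60.6
```

Request:
apply_moves --pt "0 0 0" --pt "0 0 -0.05" --pt "0 0 -0.1" --pt "0 0 -0.16" --pt "0 0 -0.21" --yaw '[0,0,0,0,0]'

```text
t: 26.0
tool_pos: [0.568, 0.0521, 0.1515]
eef_rot: [-0.03, 1.0, 0.0, 0.0]
force: [0.1, -0.0, -0.6]
width: 0.092
grip_force: 60.6
```

Request:
apply_moves --pt "0.002 0.157 0" --pt "0.002 0.157 0" --pt "0.002 0.157 0" --pt "0.002 0.157 0" --yaw '[0.756,0.756,0.756,0.756]'

```text
t: 26.33
tool_pos: [0.5632, 0.1159, 0.1504]
eef_rot: [0.158, 0.987, 0.0, 0.0]
force: [-0.1, -0.6, -1.0]
width: 0.093
grip_force: 60.6
```

Request:
apply_moves --pt "0.06 0.146 0.02" --pt "0.06 0.146 0.02" --pt "0.06 0.146 0.02" --pt "0.06 0.146 0.02" --yaw '[0.756,0.756,0.756,0.756]'

```text
t: 26.67
tool_pos: [0.5584, 0.1782, 0.1417]
eef_rot: [0.34, 0.94, -0.0, -0.0]
force: [-0.3, 0.1, -0.9]
width: 0.088
grip_force: 60.6
```

Request:
apply_moves --pt "0.109 0.113 0.02" --pt "0.109 0.113 0.02" --pt "0.109 0.113 0.02" --pt "0.109 0.113 0.02" --yaw '[0.757,0.757,0.757,0.757]'

```text
t: 27.0
tool_pos: [0.5542, 0.2403, 0.1338]
eef_rot: [0.511, 0.86, -0.0, 0.0]
force: [-0.2, -0.0, -0.7]
width: 0.091
grip_force: 60.6
```

Request:
apply_moves --pt "0.144 0.065 0.04" --pt "0.144 0.065 0.04" --pt "0.144 0.065 0.04" --pt "0.144 0.065 0.04" --pt "0.144 0.065 0.04" --yaw '[0.756,0.756,0.756,0.756,0.756]'

```text
t: 27.42
tool_pos: [0.55, 0.3022, 0.1181]
eef_rot: [0.662, 0.75, -0.0, 0.0]
force: [-0.1, -0.1, -0.3]
width: 0.088
grip_force: 60.6
```

Request:
apply_moves --pt "0 0 0" --pt "0 0 0" --pt "0 0 0" --pt "0 0 0" --pt "0 0 0" --yaw '[0,0,0,0,0]'

```text
t: 27.83
tool_pos: [0.5499, 0.303, 0.1183]
eef_rot: [0.664, 0.748, 0.0, 0.0]
force: [-0.3, 0.3, -0.4]
width: 0.084
grip_force: 60.6
```

```bash
python3 look.py w12; python3 plan.py .5498,.3036,.0145,.118
```

```text
[0.54986417 0.30296733 0.11830324]
psi 0.11880307494312807
[315, 143, 32, 124, 2765] [330.  203.4] mould [0.0288 0.3359] tray [0.0867 0.0072]
[253, 163, 47, 191, 5504] [276.3 239.6] mould [-0.0022  0.3107] tray [ 0.0451 -0.0227]
-> [0.5498, 0.3036, 0.0145, 0.118]
   3 x [0.002, 0.0, 0.26] 0.002
```

```bash
echo '[0.5498,0.3033,0.151,0.1185]'>cmd.json; python3 plan.py .5704,.0125,.115,1.631
```

```text
-> [0.5704, 0.0125, 0.115, 1.631]
   4 x [-0.182, -0.009, 0.022] -0.756
   4 x [-0.166, -0.075, 0.023] -0.756
   4 x [-0.126, -0.131, 0.023] -0.756
   4 x [-0.07, -0.169, 0.022] -0.757
```

Request:
apply_moves --pt "0.002 0 0.07" --pt "0.002 0 0.14" --pt "0.002 0 0.19" --pt "0.002 0 0.22" --pt "0.002 0 0.24" --yaw '[0,0,0,0,0]'

```text
t: 28.3
tool_pos: [0.5484, 0.3036, 0.0203]
eef_rot: [0.664, 0.748, -0.001, -0.001]
force: [-0.9, -0.3, -0.3]
width: 0.087
grip_force: 60.6
```

Request:
apply_moves --pt "0 0 0.008" --pt "0 0 0.014" --pt "0 0 0.018" --pt "0 0 0.018" --yaw '[0,0,0,0]'

```text
t: 28.63
tool_pos: [0.5505, 0.3045, 0.0158]
eef_rot: [0.664, 0.748, 0.001, 0.0]
force: [0.1, -0.2, 0.3]
width: 0.089
grip_force: 60.6
```

Request:
apply_moves --pt "0 0 0" --pt "0 0 0" --pt "0 0 0" --pt "0 0 0" --yaw '[0,0,0,0]' --hand 0.25

```text
t: 28.97
tool_pos: [0.55, 0.3043, 0.0154]
eef_rot: [0.664, 0.748, 0.0, 0.0]
force: [-0.7, -0.1, 0.2]
width: 0.248
grip_force: 0.0
```

Request:
apply_moves --pt "0 0 -0.05" --pt "0 0 -0.14" --pt "0 0 -0.24" --pt "0 0 -0.34" --pt "0 0 -0.34" --yaw '[0,0,0,0,0]'

```text
t: 29.38
tool_pos: [0.5554, 0.3067, 0.1609]
eef_rot: [0.664, 0.748, 0.007, 0.004]
force: [1.5, 0.5, 2.3]
width: 0.25
grip_force: 0.0
```

Request:
apply_moves --pt "-0.182 -0.009 0" --pt "-0.182 -0.009 0" --pt "-0.182 -0.009 0" --pt "-0.182 -0.009 0" --yaw '[-0.756,-0.756,-0.756,-0.756]' --hand 0.29

```text
t: 29.72
tool_pos: [0.5548, 0.23, 0.1511]
eef_rot: [0.512, 0.859, 0.0, 0.0]
force: [-0.8, 0.2, 0.3]
width: 0.29
grip_force: 0.0
```

Request:
apply_moves --pt "-0.166 -0.075 0.023" --pt "-0.166 -0.075 0.023" --pt "-0.166 -0.075 0.023" --pt "-0.166 -0.075 0.023" --yaw '[-0.756,-0.756,-0.756,-0.756]'

```text
t: 30.05
tool_pos: [0.5598, 0.1579, 0.1413]
eef_rot: [0.342, 0.94, 0.0, -0.0]
force: [-0.5, 0.6, -0.3]
width: 0.293
grip_force: 0.0
```

Request:
apply_moves --pt "-0.126 -0.131 0.023" --pt "-0.126 -0.131 0.023" --pt "-0.126 -0.131 0.023" --pt "-0.126 -0.131 0.023" --yaw '[-0.756,-0.756,-0.756,-0.756]'

```text
t: 30.38
tool_pos: [0.5652, 0.0861, 0.1323]
eef_rot: [0.16, 0.987, 0.0, -0.0]
force: [0.5, -0.6, -0.6]
width: 0.291
grip_force: 0.0
```

Request:
apply_moves --pt "-0.07 -0.169 0.044" --pt "-0.07 -0.169 0.044" --pt "-0.07 -0.169 0.044" --pt "-0.07 -0.169 0.044" --pt "-0.07 -0.169 0.044" --yaw '[-0.757,-0.757,-0.757,-0.757,-0.757]'

```text
t: 30.8
tool_pos: [0.5707, 0.0146, 0.1151]
eef_rot: [-0.028, 1.0, 0.0, 0.0]
force: [-0.3, -0.0, 0.0]
width: 0.29
grip_force: 0.0
```

Request:
apply_moves --pt "0 0 0" --pt "0 0 0" --pt "0 0 0" --pt "0 0 0" --pt "0 0 0" --yaw '[0,0,0,0,0]'

```text
t: 31.22
tool_pos: [0.5704, 0.0138, 0.1151]
eef_rot: [-0.03, 1.0, 0.0, 0.0]
force: [-0.6, 0.4, 0.7]
width: 0.291
grip_force: 0.0
```

```bash
python3 look.py w13; python3 plan.py .5704,.0125,.0662,1.631 ;echo '[0.5704,0.0125,0.150,1.631]'>cmd.json; python3 plan.py .5061,.2984,.12,.118
```

```text
[0.570445   0.01376436 0.11510977]
psi 1.6308875499087643
[64, 0, 34, 20, 336] [82.6  9.3] mould [-0.1519 -0.1002] tray [-0.1529 -0.4366]
[256, 153, 35, 154, 4138] [273.7 226.3] mould [-0.0081  0.0212] tray [ 0.0411 -0.2913]
[186, 154, 42, 150, 3687] [206.8 214.2] mould [-0.0158 -0.0192] tray [ 0.0282 -0.3426]
[75, 160, 48, 141, 3473] [ 99.5 224.4] mould [-0.0084 -0.0953] tray [ 0.032  -0.4411]
[520, 199, 40, 25, 745] [538.1 210.3] mould [-0.0182  0.2233] tray [ 0.0433 -0.0307]
[513, 233, 47, 30, 854] [534.7 247.8] mould [0.0131 0.2298] tray [ 0.0841 -0.0247]
[27, 372, 15, 17, 166] [ 33.4 378.6] mould [ 0.1706 -0.2378] tray [ 0.2514 -0.6377]
-> [0.5704, 0.0125, 0.0662, 1.631]
   2 x [0.0, -0.003, 0.122] -0.0
-> [0.5061, 0.2984, 0.12, 0.118]
   4 x [0.029, 0.181, 0.019] 0.756
   4 x [0.094, 0.157, 0.019] 0.757
   4 x [0.146, 0.111, 0.019] 0.757
   4 x [0.176, 0.05, 0.018] 0.756
```

Request:
apply_moves --pt "0 -0.003 0.04" --pt "0 -0.003 0.08" --pt "0 -0.003 0.107" --pt "0 -0.003 0.119" --pt "0 -0.003 0.122" --yaw '[0,0,0,0,0]'

```text
t: 31.68
tool_pos: [0.5693, 0.0122, 0.0648]
eef_rot: [-0.03, 1.0, 0.0, -0.001]
force: [-0.2, 0.6, 0.2]
width: 0.292
grip_force: 0.0
```

Request:
apply_moves --pt "0 0 0" --pt "0 0 0" --pt "0 0 0" --pt "0 0 0" --pt "0 0 0" --yaw '[0,0,0,0,0]' --hand 0.0

```text
t: 32.1
tool_pos: [0.5709, 0.012, 0.0667]
eef_rot: [-0.03, 1.0, -0.0, 0.001]
force: [0.3, 0.1, -1.0]
width: 0.088
grip_force: 60.5
```

Request:
apply_moves --pt "0 0 0" --pt "0 0 -0.05" --pt "0 0 -0.1" --pt "0 0 -0.16" --pt "0 0 -0.21" --yaw '[0,0,0,0,0]'

```text
t: 32.52
tool_pos: [0.5706, 0.012, 0.1515]
eef_rot: [-0.03, 1.0, -0.0, 0.0]
force: [1.0, 0.3, -0.2]
width: 0.089
grip_force: 60.5
```

Request:
apply_moves --pt "0.029 0.181 0" --pt "0.029 0.181 0" --pt "0.029 0.181 0" --pt "0.029 0.181 0" --yaw '[0.756,0.756,0.756,0.756]'

```text
t: 32.85
tool_pos: [0.554, 0.0851, 0.1504]
eef_rot: [0.158, 0.987, -0.0, 0.0]
force: [0.7, 0.2, -0.9]
width: 0.093
grip_force: 60.5
```

Request:
apply_moves --pt "0.094 0.157 0.02" --pt "0.094 0.157 0.02" --pt "0.094 0.157 0.02" --pt "0.094 0.157 0.02" --yaw '[0.757,0.757,0.757,0.757]'

```text
t: 33.18
tool_pos: [0.5379, 0.1557, 0.1417]
eef_rot: [0.34, 0.94, -0.0, -0.0]
force: [-0.5, 0.5, -1.0]
width: 0.088
grip_force: 60.5
```

Request:
apply_moves --pt "0.146 0.111 0.02" --pt "0.146 0.111 0.02" --pt "0.146 0.111 0.02" --pt "0.146 0.111 0.02" --yaw '[0.757,0.757,0.757,0.757]'

```text
t: 33.52
tool_pos: [0.5222, 0.2267, 0.1339]
eef_rot: [0.511, 0.86, -0.0, 0.0]
force: [0.7, -0.0, -0.4]
width: 0.088
grip_force: 60.5
```

Request:
apply_moves --pt "0.176 0.05 0.04" --pt "0.176 0.05 0.04" --pt "0.176 0.05 0.04" --pt "0.176 0.05 0.04" --pt "0.176 0.05 0.04" --yaw '[0.756,0.756,0.756,0.756,0.756]'

```text
t: 33.93
tool_pos: [0.507, 0.2967, 0.1182]
eef_rot: [0.662, 0.749, -0.0, 0.0]
force: [0.6, 0.0, -0.3]
width: 0.09
grip_force: 60.5
```

Request:
apply_moves --pt "0 0 0" --pt "0 0 0" --pt "0 0 0" --pt "0 0 0" --pt "0 0 0" --yaw '[0,0,0,0,0]'

```text
t: 34.35
tool_pos: [0.5064, 0.2975, 0.1183]
eef_rot: [0.664, 0.748, 0.0, 0.0]
force: [0.5, 0.5, -1.4]
width: 0.089
grip_force: 60.5
```

```bash
python3 look.py w14; python3 plan.py .5061,.2984,.0145,.118; echo '[0.5061,0.2984,0.151,0.118]'>cmd.json; python3 plan.py .5728,-.0275,.115,1.631
```

```text
[0.50644525 0.29751543 0.11828836]
psi 0.1180774011172634
[317, 142, 32, 124, 2783] [331.8 202.4] mould [-0.0138  0.3338] tray [0.0442 0.0077]
[363, 145, 38, 121, 2834] [381.5 203.2] mould [0.0179 0.3352] tray [0.085  0.0072]
[253, 166, 47, 189, 5461] [276.4 242. ] mould [-0.0458  0.3062] tray [ 0.0013 -0.0252]
-> [0.5061, 0.2984, 0.0145, 0.118]
   3 x [0.002, -0.001, 0.259] 0.0
-> [0.5728, -0.0275, 0.115, 1.631]
   4 x [-0.207, 0.017, 0.022] -0.756
   4 x [-0.199, -0.06, 0.023] -0.757
   4 x [-0.163, -0.13, 0.023] -0.756
   4 x [-0.103, -0.18, 0.022] -0.757
```

Request:
apply_moves --pt "0.002 0 0.07" --pt "0.002 0 0.14" --pt "0.002 0 0.19" --pt "0.002 0 0.22" --pt "0.002 0 0.24" --yaw '[0,0,0,0,0]'

```text
t: 34.82
tool_pos: [0.5049, 0.2982, 0.0204]
eef_rot: [0.664, 0.748, -0.001, -0.001]
force: [0.1, -0.7, -1.2]
width: 0.089
grip_force: 60.5
```

Request:
apply_moves --pt "0 0 0.008" --pt "0 0 0.014" --pt "0 0 0.018" --pt "0 0 0.018" --yaw '[0,0,0,0]'

```text
t: 35.15
tool_pos: [0.5069, 0.2992, 0.0157]
eef_rot: [0.664, 0.748, 0.001, 0.0]
force: [0.1, -1.7, 0.6]
width: 0.084
grip_force: 60.5
```

Request:
apply_moves --pt "0 0 0" --pt "0 0 0" --pt "0 0 0" --pt "0 0 0" --yaw '[0,0,0,0]' --hand 0.25

```text
t: 35.48
tool_pos: [0.5065, 0.299, 0.0155]
eef_rot: [0.664, 0.748, 0.0, 0.0]
force: [-0.2, -0.4, 0.7]
width: 0.248
grip_force: 0.0
```

Request:
apply_moves --pt "0 0 -0.05" --pt "0 0 -0.14" --pt "0 0 -0.24" --pt "0 0 -0.34" --pt "0 0 -0.34" --yaw '[0,0,0,0,0]'

```text
t: 35.9
tool_pos: [0.5118, 0.3015, 0.1604]
eef_rot: [0.664, 0.748, 0.007, 0.003]
force: [2.1, 1.5, 0.7]
width: 0.25
grip_force: 0.0
```

Request:
apply_moves --pt "-0.207 0.017 0" --pt "-0.207 0.017 0" --pt "-0.207 0.017 0" --pt "-0.207 0.017 0" --yaw '[-0.756,-0.756,-0.756,-0.756]' --hand 0.29

```text
t: 36.23
tool_pos: [0.523, 0.2154, 0.1511]
eef_rot: [0.512, 0.859, 0.0, 0.0]
force: [-0.1, 0.8, 0.4]
width: 0.288
grip_force: 0.0
```

Request:
apply_moves --pt "-0.199 -0.06 0.023" --pt "-0.199 -0.06 0.023" --pt "-0.199 -0.06 0.023" --pt "-0.199 -0.06 0.023" --yaw '[-0.757,-0.757,-0.757,-0.757]'

```text
t: 36.57
tool_pos: [0.5395, 0.1347, 0.1412]
eef_rot: [0.342, 0.94, -0.0, -0.0]
force: [-1.0, 0.3, 0.3]
width: 0.291
grip_force: 0.0
```

Request:
apply_moves --pt "-0.163 -0.13 0.023" --pt "-0.163 -0.13 0.023" --pt "-0.163 -0.13 0.023" --pt "-0.163 -0.13 0.023" --yaw '[-0.756,-0.756,-0.756,-0.756]'

```text
t: 36.9
tool_pos: [0.5565, 0.0538, 0.1323]
eef_rot: [0.16, 0.987, 0.0, -0.0]
force: [-0.6, -0.1, 0.3]
width: 0.29
grip_force: 0.0
```

Request:
apply_moves --pt "-0.103 -0.18 0.044" --pt "-0.103 -0.18 0.044" --pt "-0.103 -0.18 0.044" --pt "-0.103 -0.18 0.044" --pt "-0.103 -0.18 0.044" --yaw '[-0.757,-0.757,-0.757,-0.757,-0.757]'

```text
t: 37.32
tool_pos: [0.5725, -0.0254, 0.1149]
eef_rot: [-0.028, 1.0, 0.001, -0.0]
force: [-0.0, -0.2, 1.0]
width: 0.293
grip_force: 0.0
```

Request:
apply_moves --pt "0 0 0" --pt "0 0 0" --pt "0 0 0" --pt "0 0 0" --pt "0 0 0" --yaw '[0,0,0,0,0]'

```text
t: 37.73
tool_pos: [0.5726, -0.0264, 0.1151]
eef_rot: [-0.03, 1.0, 0.0, 0.0]
force: [0.2, -0.2, -0.3]
width: 0.293
grip_force: 0.0
```

```bash
python3 look.py w15; python3 plan.py .5728,-.0275,.0662,1.631 ;echo '[0.5728,-0.0275,0.150,1.631]'>cmd.json; python3 plan.py .4624,.2932,.12,.118
```

```text
[ 0.57262557 -0.02640323  0.11512703]
psi 1.6311523040796296
[108, 0, 27, 10, 137] [122.1   4.3] mould [-0.1491 -0.1109] tray [-0.1493 -0.439 ]
[254, 153, 35, 154, 4115] [271.9 226.2] mould [-0.0084 -0.0201] tray [ 0.0383 -0.3328]
[127, 157, 46, 147, 3867] [150.6 223.2] mould [-0.0099 -0.0968] tray [ 0.0306 -0.4313]
[547, 200, 13, 23, 238] [553.7 211. ] mould [-0.018   0.2036] tray [ 0.0429 -0.0444]
[539, 236, 21, 25, 390] [550.  247.7] mould [0.014  0.2105] tray [ 0.0845 -0.038 ]
-> [0.5728, -0.0275, 0.0662, 1.631]
   2 x [-0.0, -0.003, 0.122] 0.0
-> [0.4624, 0.2932, 0.12, 0.118]
   4 x [0.057, 0.204, 0.019] 0.756
   4 x [0.128, 0.169, 0.019] 0.757
   4 x [0.182, 0.11, 0.019] 0.757
   4 x [0.209, 0.034, 0.018] 0.756
```

Request:
apply_moves --pt "0 -0.003 0.04" --pt "0 -0.003 0.08" --pt "0 -0.003 0.107" --pt "0 -0.003 0.119" --pt "0 -0.003 0.122" --yaw '[0,0,0,0,0]'

```text
t: 38.2
tool_pos: [0.5715, -0.0281, 0.0648]
eef_rot: [-0.03, 1.0, 0.0, -0.001]
force: [-0.7, 0.0, 0.3]
width: 0.293
grip_force: 0.0
```

Request:
apply_moves --pt "0 0 0" --pt "0 0 0" --pt "0 0 0" --pt "0 0 0" --pt "0 0 0" --yaw '[0,0,0,0,0]' --hand 0.0

```text
t: 38.62
tool_pos: [0.5731, -0.0283, 0.0667]
eef_rot: [-0.03, 1.0, -0.0, 0.001]
force: [0.3, -0.4, -0.9]
width: 0.087
grip_force: 60.1
```

Request:
apply_moves --pt "0 0 0" --pt "0 0 -0.05" --pt "0 0 -0.1" --pt "0 0 -0.16" --pt "0 0 -0.21" --yaw '[0,0,0,0,0]'

```text
t: 39.03
tool_pos: [0.5728, -0.0283, 0.1515]
eef_rot: [-0.03, 1.0, -0.0, 0.0]
force: [-0.6, -0.7, 0.1]
width: 0.089
grip_force: 60.1
```

Request:
apply_moves --pt "0.057 0.204 0" --pt "0.057 0.204 0" --pt "0.057 0.204 0" --pt "0.057 0.204 0" --yaw '[0.756,0.756,0.756,0.756]'

```text
t: 39.37
tool_pos: [0.5439, 0.0538, 0.1503]
eef_rot: [0.158, 0.987, 0.0, -0.0]
force: [0.6, -0.5, 0.8]
width: 0.09
grip_force: 60.1
```

Request:
apply_moves --pt "0.128 0.169 0.02" --pt "0.128 0.169 0.02" --pt "0.128 0.169 0.02" --pt "0.128 0.169 0.02" --yaw '[0.757,0.757,0.757,0.757]'

```text
t: 39.7
tool_pos: [0.5166, 0.1332, 0.1417]
eef_rot: [0.34, 0.94, -0.0, -0.0]
force: [-1.0, -0.1, 0.4]
width: 0.091
grip_force: 60.1
```

Request:
apply_moves --pt "0.182 0.11 0.02" --pt "0.182 0.11 0.02" --pt "0.182 0.11 0.02" --pt "0.182 0.11 0.02" --yaw '[0.757,0.757,0.757,0.757]'

```text
t: 40.03
tool_pos: [0.4898, 0.2134, 0.1339]
eef_rot: [0.511, 0.859, -0.0, -0.0]
force: [0.6, -1.0, -0.7]
width: 0.088
grip_force: 60.1
```

Request:
apply_moves --pt "0.209 0.034 0.04" --pt "0.209 0.034 0.04" --pt "0.209 0.034 0.04" --pt "0.209 0.034 0.04" --pt "0.209 0.034 0.04" --yaw '[0.756,0.756,0.756,0.756,0.756]'

```text
t: 40.45
tool_pos: [0.463, 0.2922, 0.118]
eef_rot: [0.663, 0.749, -0.0, 0.0]
force: [0.2, -0.1, -0.2]
width: 0.089
grip_force: 60.1
```

Request:
apply_moves --pt "0 0 0" --pt "0 0 0" --pt "0 0 0" --pt "0 0 0" --pt "0 0 0" --yaw '[0,0,0,0,0]'

```text
t: 40.87
tool_pos: [0.4624, 0.292, 0.1182]
eef_rot: [0.664, 0.747, 0.0, 0.0]
force: [-0.0, 0.8, 0.3]
width: 0.086
grip_force: 60.1
```

```bash
python3 look.py w16; python3 plan.py .4624,.2932,.0145,.118; echo '[0.4624,0.2932,0.151,0.118]'>cmd.json; python3 plan.py .5776,-.1073,.115,1.631
```

```text
[0.46240382 0.29204838 0.11823484]
psi 0.11775870528501363
[318, 144, 32, 123, 2769] [332.8 203.4] mould [-0.0574  0.3304] tray [0.0007 0.0067]
[366, 144, 37, 121, 2825] [383.8 202.4] mould [-0.025  0.333] tray [0.0425 0.0076]
[409, 147, 40, 117, 2711] [428.6 203.6] mould [0.0069 0.3342] tray [0.0834 0.0068]
[253, 166, 47, 189, 5468] [276.4 242.1] mould [-0.09    0.3034] tray [-0.0431 -0.0254]
-> [0.4624, 0.2932, 0.0145, 0.118]
   3 x [0.003, 0.0, 0.259] -0.0
-> [0.5776, -0.1073, 0.115, 1.631]
   4 x [-0.257, 0.042, 0.022] -0.756
   4 x [-0.254, -0.056, 0.023] -0.757
   4 x [-0.216, -0.146, 0.023] -0.756
   4 x [-0.147, -0.215, 0.022] -0.757
```

Request:
apply_moves --pt "0.003 0 0.07" --pt "0.003 0 0.14" --pt "0.003 0 0.19" --pt "0.003 0 0.22" --pt "0.003 0 0.24" --yaw '[0,0,0,0,0]'

```text
t: 41.33
tool_pos: [0.4606, 0.2929, 0.0202]
eef_rot: [0.664, 0.748, -0.001, -0.001]
force: [-1.4, -0.3, 0.2]
width: 0.088
grip_force: 60.1
```

Request:
apply_moves --pt "0 0 0.008" --pt "0 0 0.014" --pt "0 0 0.018" --pt "0 0 0.018" --yaw '[0,0,0,0]'

```text
t: 41.67
tool_pos: [0.4626, 0.294, 0.0155]
eef_rot: [0.664, 0.748, 0.001, 0.0]
force: [1.4, 0.1, -0.6]
width: 0.09
grip_force: 60.1
```

Request:
apply_moves --pt "0 0 0" --pt "0 0 0" --pt "0 0 0" --pt "0 0 0" --yaw '[0,0,0,0]' --hand 0.25

```text
t: 42.0
tool_pos: [0.4623, 0.2939, 0.0154]
eef_rot: [0.664, 0.748, 0.0, 0.0]
force: [-0.3, -0.2, -0.0]
width: 0.247
grip_force: 0.0
```

Request:
apply_moves --pt "0 0 -0.05" --pt "0 0 -0.14" --pt "0 0 -0.24" --pt "0 0 -0.34" --pt "0 0 -0.34" --yaw '[0,0,0,0,0]'

```text
t: 42.42
tool_pos: [0.4676, 0.2965, 0.16]
eef_rot: [0.664, 0.748, 0.007, 0.003]
force: [2.7, 1.2, 0.5]
width: 0.251
grip_force: 0.0
```

Request:
apply_moves --pt "-0.257 0.042 0" --pt "-0.257 0.042 0" --pt "-0.257 0.042 0" --pt "-0.257 0.042 0" --yaw '[-0.756,-0.756,-0.756,-0.756]' --hand 0.29

```text
t: 42.75
tool_pos: [0.492, 0.1897, 0.1512]
eef_rot: [0.512, 0.859, -0.0, 0.001]
force: [-0.6, 0.3, 0.4]
width: 0.292
grip_force: 0.0
```

Request:
apply_moves --pt "-0.254 -0.056 0.023" --pt "-0.254 -0.056 0.023" --pt "-0.254 -0.056 0.023" --pt "-0.254 -0.056 0.023" --yaw '[-0.757,-0.757,-0.757,-0.757]'

```text
t: 43.08
tool_pos: [0.5207, 0.0893, 0.1414]
eef_rot: [0.341, 0.94, -0.001, 0.001]
force: [0.7, 0.0, -0.2]
width: 0.292
grip_force: 0.0
```

Request:
apply_moves --pt "-0.216 -0.146 0.023" --pt "-0.216 -0.146 0.023" --pt "-0.216 -0.146 0.023" --pt "-0.216 -0.146 0.023" --yaw '[-0.756,-0.756,-0.756,-0.756]'

```text
t: 43.42
tool_pos: [0.55, -0.0111, 0.1323]
eef_rot: [0.159, 0.987, -0.001, 0.001]
force: [0.2, 0.1, -0.0]
width: 0.288
grip_force: 0.0
```

Request:
apply_moves --pt "-0.147 -0.215 0.044" --pt "-0.147 -0.215 0.044" --pt "-0.147 -0.215 0.044" --pt "-0.147 -0.215 0.044" --pt "-0.147 -0.215 0.044" --yaw '[-0.757,-0.757,-0.757,-0.757,-0.757]'

```text
t: 43.83
tool_pos: [0.577, -0.1075, 0.1145]
eef_rot: [-0.028, 1.0, 0.0, -0.0]
force: [0.5, 0.4, 0.1]
width: 0.291
grip_force: 0.0
```

Request:
apply_moves --pt "0 0 0" --pt "0 0 0" --pt "0 0 0" --pt "0 0 0" --pt "0 0 0" --yaw '[0,0,0,0,0]'

```text
t: 44.25
tool_pos: [0.577, -0.1059, 0.1152]
eef_rot: [-0.031, 1.0, -0.0, 0.0]
force: [0.2, -0.1, -0.4]
width: 0.288
grip_force: 0.0
```

```bash
python3 look.py w17; python3 plan.py .5776,-.1073,.0662,1.631 ;echo '[0.5776,-0.1073,0.150,1.631]'>cmd.json; python3 plan.py .4187,.288,.12,.118
```

```text
[ 0.57703838 -0.10592796  0.11516535]
psi 1.6318550882365592
[254, 156, 36, 153, 4104] [272.3 228.3] mould [-0.0074 -0.0996] tray [ 0.0351 -0.4122]
-> [0.5776, -0.1073, 0.0662, 1.631]
   2 x [-0.001, -0.004, 0.122] 0.002
-> [0.4187, 0.288, 0.12, 0.118]
   4 x [0.084, 0.253, 0.019] 0.756
   4 x [0.172, 0.203, 0.019] 0.757
   4 x [0.235, 0.126, 0.019] 0.757
   4 x [0.264, 0.031, 0.018] 0.756
```

Request:
apply_moves --pt "0 -0.003 0.04" --pt "0 -0.003 0.08" --pt "0 -0.003 0.107" --pt "0 -0.003 0.119" --pt "0 -0.003 0.122" --yaw '[0,0,0,0,0]'

```text
t: 44.72
tool_pos: [0.5761, -0.1075, 0.0648]
eef_rot: [-0.03, 1.0, 0.0, -0.001]
force: [-0.1, 0.5, -0.7]
width: 0.293
grip_force: 0.0
```

Request:
apply_moves --pt "0 0 0" --pt "0 0 0" --pt "0 0 0" --pt "0 0 0" --pt "0 0 0" --yaw '[0,0,0,0,0]' --hand 0.0

```text
t: 45.13
tool_pos: [0.5776, -0.1081, 0.0667]
eef_rot: [-0.03, 1.0, -0.0, 0.0]
force: [0.1, -0.3, -0.8]
width: 0.089
grip_force: 60.7
```

Request:
apply_moves --pt "0 0 0" --pt "0 0 -0.05" --pt "0 0 -0.1" --pt "0 0 -0.16" --pt "0 0 -0.21" --yaw '[0,0,0,0,0]'

```text
t: 45.55
tool_pos: [0.5773, -0.108, 0.1515]
eef_rot: [-0.03, 1.0, -0.0, 0.0]
force: [0.9, -0.2, 0.3]
width: 0.091
grip_force: 60.8
```

Request:
apply_moves --pt "0.084 0.253 0" --pt "0.084 0.253 0" --pt "0.084 0.253 0" --pt "0.084 0.253 0" --yaw '[0.756,0.756,0.756,0.756]'

```text
t: 45.88
tool_pos: [0.5346, -0.0052, 0.15]
eef_rot: [0.158, 0.987, 0.001, -0.001]
force: [0.0, -0.9, -0.3]
width: 0.089
grip_force: 60.8
```

Request:
apply_moves --pt "0.172 0.203 0.02" --pt "0.172 0.203 0.02" --pt "0.172 0.203 0.02" --pt "0.172 0.203 0.02" --yaw '[0.757,0.757,0.757,0.757]'

```text
t: 46.22
tool_pos: [0.4946, 0.093, 0.1414]
eef_rot: [0.341, 0.94, 0.0, -0.002]
force: [-0.9, -0.9, -0.2]
width: 0.087
grip_force: 60.8
```

Request:
apply_moves --pt "0.235 0.126 0.02" --pt "0.235 0.126 0.02" --pt "0.235 0.126 0.02" --pt "0.235 0.126 0.02" --yaw '[0.757,0.757,0.757,0.757]'

```text
t: 46.55
tool_pos: [0.4559, 0.1916, 0.1337]
eef_rot: [0.511, 0.859, 0.0, -0.001]
force: [-0.4, -0.6, 0.1]
width: 0.088
grip_force: 60.8
```

Request:
apply_moves --pt "0.264 0.031 0.04" --pt "0.264 0.031 0.04" --pt "0.264 0.031 0.04" --pt "0.264 0.031 0.04" --pt "0.264 0.031 0.04" --yaw '[0.756,0.756,0.756,0.756,0.756]'

```text
t: 46.97
tool_pos: [0.4183, 0.2884, 0.1179]
eef_rot: [0.663, 0.749, -0.0, 0.0]
force: [0.1, 0.5, -0.5]
width: 0.091
grip_force: 60.8
```

Request:
apply_moves --pt "0 0 0" --pt "0 0 0" --pt "0 0 0" --pt "0 0 0" --pt "0 0 0" --yaw '[0,0,0,0,0]'

```text
t: 47.38
tool_pos: [0.419, 0.2867, 0.1183]
eef_rot: [0.665, 0.747, 0.0, 0.0]
force: [0.6, 0.1, -0.1]
width: 0.086
grip_force: 60.8
```

```bash
python3 look.py w18; python3 plan.py .4187,.288,.0145,.118
```

```text
[0.41895742 0.28674244 0.118284  ]
psi 0.11701470148641908
[317, 143, 32, 124, 2778] [331.7 203.2] mould [-0.1018  0.3277] tray [-0.0439  0.0066]
[366, 145, 37, 121, 2827] [384.  203.7] mould [-0.0683  0.3294] tray [-0.0009  0.0063]
[411, 146, 40, 116, 2705] [430.1 202.5] mould [-0.0358  0.3322] tray [0.0409 0.0075]
[449, 150, 41, 111, 2475] [469.3 204.1] mould [-0.0038  0.3332] tray [0.0819 0.0063]
[254, 169, 46, 189, 5445] [276.4 245.2] mould [-0.1336  0.2985] tray [-0.0869 -0.0283]
-> [0.4187, 0.288, 0.0145, 0.118]
   3 x [0.003, -0.0, 0.259] -0.002
```

Request:
apply_moves --pt "0.003 0 0.07" --pt "0.003 0 0.14" --pt "0.003 0 0.19" --pt "0.003 0 0.22" --pt "0.003 0 0.24" --yaw '[0,0,0,0,0]'

```text
t: 47.85
tool_pos: [0.4171, 0.2877, 0.0204]
eef_rot: [0.664, 0.747, -0.001, -0.001]
force: [-0.2, 0.5, 0.3]
width: 0.09
grip_force: 60.8
```

Request:
apply_moves --pt "0 0 0.008" --pt "0 0 0.014" --pt "0 0 0.018" --pt "0 0 0.018" --yaw '[0,0,0,0]'

```text
t: 48.18
tool_pos: [0.419, 0.2889, 0.0155]
eef_rot: [0.664, 0.748, 0.001, 0.0]
force: [0.4, 0.7, -0.7]
width: 0.086
grip_force: 60.8
```

Request:
apply_moves --pt "0 0 0" --pt "0 0 0" --pt "0 0 0" --pt "0 0 0" --yaw '[0,0,0,0]' --hand 0.25

```text
t: 48.52
tool_pos: [0.4186, 0.2888, 0.0154]
eef_rot: [0.664, 0.748, 0.0, 0.0]
force: [-0.2, -0.6, 0.4]
width: 0.25
grip_force: 0.0
```

Request:
apply_moves --pt "0 0 -0.05" --pt "0 0 -0.14" --pt "0 0 -0.24" --pt "0 0 -0.34" --pt "0 0 -0.42" --yaw '[0,0,0,0,0]'

```text
t: 48.93
tool_pos: [0.4189, 0.2889, 0.1861]
eef_rot: [0.664, 0.748, 0.001, 0.001]
force: [0.4, 0.7, 0.5]
width: 0.25
grip_force: 0.0
```

Request:
apply_moves --pt "0 0.25 -0.1" --pt "0 0.25 -0.1" --pt "0 0.25 -0.1" --pt "0 0.25 -0.1" --pt "0 0.25 -0.1" --yaw '[0,0,0,0,0]'

```text
t: 49.35
tool_pos: [0.519, 0.3005, 0.2235]
eef_rot: [0.665, 0.747, 0.001, 0.0]
force: [0.0, 0.2, -1.0]
width: 0.248
grip_force: 0.0
```

Request:
apply_moves --pt "0 0 0" --pt "0 0 0" --pt "0 0 0" --pt "0 0 0" --pt "0 0 0" --yaw '[0,0,0,0,0]'

```text
t: 49.77
tool_pos: [0.5167, 0.3003, 0.2226]
eef_rot: [0.664, 0.748, -0.0, -0.0]
force: [-0.8, 0.6, -0.1]
width: 0.251
grip_force: 0.0
```

```bash
python3 look.py w19;  python3 plan.py .50,-.296,.25,1.668
```

```text
[0.51670083 0.30029304 0.22259319]
psi 0.11845047142678475
[179, 132, 26, 88, 1443] [191.6 175. ] mould [-0.1153  0.3269] tray [-0.0813  0.0116]
[217, 137, 22, 90, 1392] [227.5 181.1] mould [-0.0811  0.3226] tray [-0.0412  0.0042]
[258, 137, 19, 90, 1299] [267.6 180.2] mould [-0.0442  0.3254] tray [0.0025 0.005 ]
[298, 136, 20, 90, 1384] [307.3 179.9] mould [-0.0079  0.3279] tray [0.0454 0.0054]
[333, 137, 24, 90, 1455] [344.4 181. ] mould [0.0269 0.3293] tray [0.0866 0.0046]
-> [0.5, -0.296, 0.25, 1.668]
   4 x [-0.369, -0.054, -0.017] -0.775
   4 x [-0.321, -0.19, -0.017] -0.775
   4 x [-0.225, -0.297, -0.017] -0.775
   4 x [-0.097, -0.36, -0.018] -0.774
```

View pics/w19o.png

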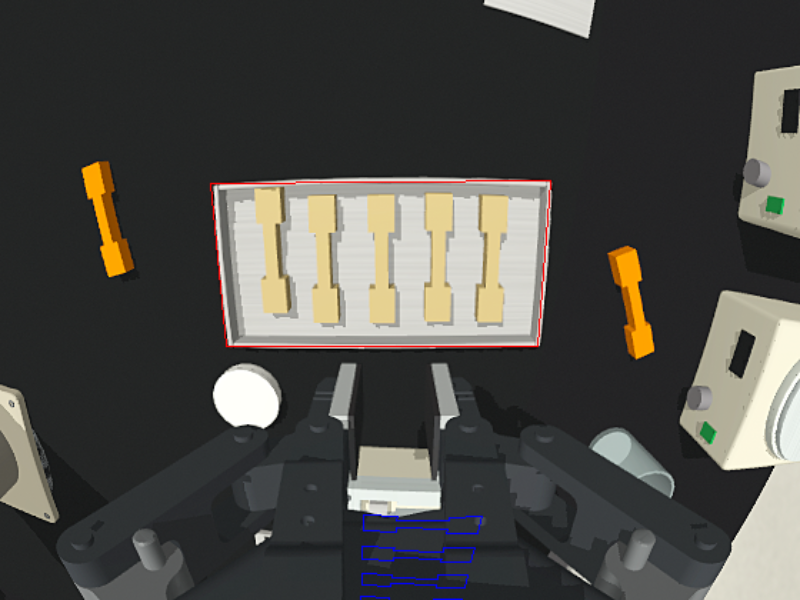

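All 5 casts lie flat in the tray side by side at crop x 272, 323, 382, 438 and 490. The leftmost is nudged about 7 mm but lies well inside. Going back to the toggle.

Request:
apply_moves --pt "-0.369 -0.054 -0.017" --pt "-0.369 -0.054 -0.017" --pt "-0.369 -0.054 -0.017" --pt "-0.369 -0.054 -0.017" --yaw '[-0.775,-0.775,-0.775,-0.775]' --hand 1.0

```text
t: 50.15
tool_pos: [0.5129, 0.1494, 0.2298]
eef_rot: [0.506, 0.863, -0.0, 0.0]
force: [0.1, 0.4, -0.1]
width: 0.804
grip_force: 0.0
```

Request:
apply_moves --pt "-0.321 -0.19 -0.017" --pt "-0.321 -0.19 -0.017" --pt "-0.321 -0.19 -0.017" --pt "-0.321 -0.19 -0.017" --yaw '[-0.775,-0.775,-0.775,-0.775]'

```text
t: 50.48
tool_pos: [0.5087, 0.0006, 0.2368]
eef_rot: [0.33, 0.944, 0.0, 0.0]
force: [0.4, 0.5, 0.1]
width: 0.996
grip_force: 0.0
```

Request:
apply_moves --pt "-0.225 -0.297 -0.017" --pt "-0.225 -0.297 -0.017" --pt "-0.225 -0.297 -0.017" --pt "-0.225 -0.297 -0.017" --yaw '[-0.775,-0.775,-0.775,-0.775]'

```text
t: 50.82
tool_pos: [0.5043, -0.1485, 0.2436]
eef_rot: [0.142, 0.99, -0.0, 0.0]
force: [0.5, -0.6, 0.0]
width: 0.996
grip_force: 0.0
```

Request:
apply_moves --pt "-0.097 -0.36 -0.018" --pt "-0.097 -0.36 -0.018" --pt "-0.097 -0.36 -0.018" --pt "-0.097 -0.36 -0.018" --pt "-0.097 -0.36 -0.018" --yaw '[-0.774,-0.774,-0.774,-0.774,-0.774]'

```text
t: 51.23
tool_pos: [0.5009, -0.3017, 0.2507]
eef_rot: [-0.046, 0.999, -0.002, 0.001]
force: [0.7, 0.9, 0.4]
width: 1.001
grip_force: 0.0
```

Request:
apply_moves --pt "0 0 0" --pt "0 0 0" --pt "0 0 0" --pt "0 0 0" --pt "0 0 0" --yaw '[0,0,0,0,0]'

```text
t: 51.65
tool_pos: [0.5009, -0.2946, 0.2506]
eef_rot: [-0.049, 0.999, 0.0, -0.0]
force: [0.2, 0.4, -0.7]
width: 0.999
grip_force: 0.0
```

```bash
python3 look.py w20|head -2; python3 - <<'E'
from h import *
P=wpose(); r=read_camera('wrist'); im=cv2.cvtColor(r['image'],cv2.COLOR_RGB2BGR)
q=[.5198,-.2965,.097]
c=wproj(r,P,loc(q,[0.01,0,.09])).astype(int);x0,y0=c[0]-70,max(c[1]-75,0)
im=cv2.resize(im[y0:y0+150,x0:x0+140],(560,600),interpolation=cv2.INTER_CUBIC)
S=lambda X:tuple(((wproj(r,P,loc(q,X))-[x0,y0]+.5)*4).round().astype(int).tolist())
for th,col in((.35,(0,255,0)),(.4,(255,0,0)),(.45,(0,0,255))):
  for d in(.079,.09,.113): cv2.circle(im,S([d*np.sin(th),0,.035+d*np.cos(th)]),3,col,-1)
cv2.polylines(im,[np.array([S([a*.065,b*.045,.078]) for a,b in((-1,-1),(1,-1),(1,1),(-1,1))])],True,(0,0,255),1)
cv2.imwrite('pics/w20z.png',im)
E
```

```text
[ 0.50088184 -0.29462101  0.25059831]
psi 1.6691885032870795
```

View pics/w20z.png

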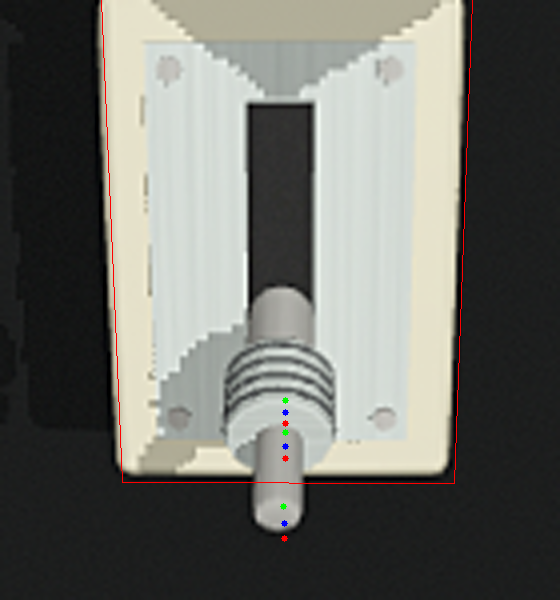

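The collar is down close to the box and the lever leans outward (tip at crop 279,515), so it's locked at OFF. I'll grip it here, lift, and swing it back.

```bash
echo '[0.5009,-0.2946,0.2506,1.669]'>cmd.json; python3 plan.py .5515,-.295,.085,1.668; python3 - <<'E'
import numpy as np
y,ps=.097,1.668
def p(th,r):return np.array([np.cos(y)*r*np.sin(th),np.sin(y)*r*np.sin(th),r*np.cos(th)])
def u(e): s,c=np.sin(ps),np.cos(ps);return [round(float(v)/.4,3) for v in(-s*e[0]+c*e[1],c*e[0]+s*e[1],-e[2])]
b=p(.4,.079);print('lift',[u(p(.4,.079+a)-b) for a in(.005,.010,.0155)]); r=.0935
for ts in((.3,.2,.1,0,-.1),(-.2,-.3,-.4,-.46,-.5)):
    b=p(ts[0]+.1,r);print('arc',[u(p(t,r)-b) for t in ts])
b=p(-.5,r)
print('down',[u(p(t,rr)-b) for t,rr in((-.5,.088),(-.5,.083),(-.5,.079))])
E
```

```text
-> [0.5515, -0.295, 0.085, 1.668]
   5 x [-0.126, -0.013, 0.414] 0.002
lift [[-0.005, -0.0, -0.012], [-0.01, -0.0, -0.023], [-0.015, -0.0, -0.036]]
arc [[0.022, 0.0, -0.008], [0.045, 0.0, -0.014], [0.068, 0.0, -0.017], [0.091, 0.0, -0.018], [0.114, 0.0, -0.017]]
arc [[0.023, 0.0, 0.003], [0.046, 0.0, 0.009], [0.068, 0.0, 0.017], [0.08, 0.0, 0.023], [0.089, 0.0, 0.027]]
down [[-0.007, -0.0, 0.012], [-0.013, -0.0, 0.023], [-0.017, -0.0, 0.032]]
```

Request:
apply_moves --pt "-0.126 -0.013 0.1" --pt "-0.126 -0.013 0.2" --pt "-0.126 -0.013 0.29" --pt "-0.126 -0.013 0.35" --pt "-0.126 -0.013 0.38" --yaw '[0,0,0,0,0]'

```text
t: 52.17
tool_pos: [0.5483, -0.2932, 0.0926]
eef_rot: [-0.049, 0.999, 0.003, -0.004]
force: [-0.5, 0.0, -0.7]
width: 1.003
grip_force: 0.0
```

Request:
apply_moves --pt "0 0 0.015" --pt "0 0 0.028" --pt "0 0 0.034" --pt "0 0 0.034" --pt "0 0 0.034" --yaw '[0,0,0,0,0]'

```text
t: 52.58
tool_pos: [0.5527, -0.2973, 0.0871]
eef_rot: [-0.048, 0.999, -0.001, 0.002]
force: [0.3, 0.7, 0.1]
width: 1.003
grip_force: 0.0
```

Request:
apply_moves --pt "0 0 0" --pt "0 0 0" --pt "0 0 0" --pt "0 0 0" --pt "0 0 0" --yaw '[0,0,0,0,0]' --hand 0.0 --grip_force 110

```text
t: 53.0
tool_pos: [0.5515, -0.2961, 0.0851]
eef_rot: [-0.048, 0.999, 0.0, 0.0]
force: [0.9, 8.3, 6.2]
width: 0.302
grip_force: 8.3
```

Request:
apply_moves --pt "0 0 0" --pt "0 0 0" --pt "0 0 0" --pt "0 0 0" --pt "0 0 0" --yaw '[0,0,0,0,0]'

```text
t: 53.42
tool_pos: [0.5518, -0.2957, 0.0853]
eef_rot: [-0.049, 0.999, 0.0, 0.0]
force: [0.1, 4.6, 4.8]
width: 0.275
grip_force: 107.5
```

Request:
apply_moves --pt "-0.005 0 -0.012" --pt "-0.01 0 -0.023" --pt "-0.015 0 -0.036" --pt "-0.015 0 -0.036" --pt "-0.015 0 -0.036" --yaw '[0,0,0,0,0]'

```text
t: 53.83
tool_pos: [0.5526, -0.295, 0.0899]
eef_rot: [-0.048, 0.999, 0.001, -0.006]
force: [5.6, -6.2, -36.0]
width: 0.273
grip_force: 112.8
```

The collar is jammed. The pull presses the tooth sideways against the gate towards ON. I'll push toward +x to relieve it.

Request:
apply_moves --pt "-0.008 0 0" --pt "-0.016 0 0" --pt "-0.022 0 0" --pt "-0.022 0 0" --pt "-0.022 0 0" --yaw '[0,0,0,0,0]'

```text
t: 54.25
tool_pos: [0.5607, -0.2946, 0.0969]
eef_rot: [-0.048, 0.999, 0.0, -0.006]
force: [-7.8, -3.0, -8.4]
width: 0.276
grip_force: 116.0
```

Request:
apply_moves --pt "0 0 -0.005" --pt "0 0 -0.005" --pt "0.022 0 -0.013" --pt "0.045 0 -0.019" --pt "0.068 0 -0.022" --yaw '[0,0,0,0,0]'

```text
t: 54.67
tool_pos: [0.5373, -0.297, 0.1057]
eef_rot: [-0.048, 0.999, 0.001, -0.001]
force: [0.1, -5.4, -15.1]
width: 0.275
grip_force: 111.1
```

Request:
apply_moves --pt "0.023 0 -0.001" --pt "0.046 0 0.0" --pt "0.069 0 0.003" --pt "0.092 0 0.009" --pt "0.092 0 0.009" --yaw '[0,0,0,0,0]'

```text
t: 55.08
tool_pos: [0.5016, -0.3011, 0.107]
eef_rot: [-0.048, 0.999, -0.001, 0.001]
force: [-2.0, 1.1, -0.1]
width: 0.083
grip_force: 1.3
```

The grip slipped off again mid-swing. The arc over-lifted the collar against its stop. I'll rise and measure the lever's angle numerically.

Request:
apply_moves --pt "0 0 -0.1" --pt "0 0 -0.2" --pt "0 0 -0.3" --pt "0 0 -0.37" --pt "0 0 -0.37" --yaw '[0,0,0,0,0]' --hand 1.0

```text
t: 55.5
tool_pos: [0.508, -0.3053, 0.2652]
eef_rot: [-0.048, 0.999, -0.007, 0.009]
force: [1.1, -0.0, 0.6]
width: 0.778
grip_force: 0.0
```

Request:
apply_moves --pt "0 0 0" --pt "0 0 0" --pt "0 0 0" --pt "0 0 0" --pt "0 0 0" --yaw '[0,0,0,0,0]'

```text
t: 55.92
tool_pos: [0.5018, -0.3006, 0.2511]
eef_rot: [-0.048, 0.999, 0.001, -0.001]
force: [0.8, -0.0, -0.3]
width: 1.002
grip_force: 0.0
```

```bash
cat > lev.py <<'E'
from h import *
import json,sys
P=wpose(); r=save('wrist',sys.argv[1]); im=cv2.imread('pics/'+sys.argv[1]); print(P[1],observe()['force'].round(1))
json.dump([*map(float,P[1]),float(np.arctan2(P[0][1,1],P[0][0,1]))],open('cmd.json','w'))
q=[.5198,-.297,.097]
def circ(th,d,R):
    a=np.linspace(0,6.28,24);ax=np.array([np.sin(th),0,np.cos(th)]);e1=np.array([np.cos(th),0,-np.sin(th)])
    return [wproj(r,P,loc(q,np.array([0,0,.035])+d*ax+R*(np.cos(t)*e1+np.sin(t)*np.array([0,1,0])))) for t in a]
def bb(p): p=np.array(p);a,b=p.min(0),p.max(0);return np.r_[(a+b)/2,b-a]
for n in('lever','collar'):
  for d in spot_in(n,'wrist')[:2]: print(n,round(d['p'],2),np.round(np.array(d['box'])*[560,420,560,420],1))
for th in np.arange(-.5,.51,.1):
  print(round(th,2),'tip',np.mean(circ(th,.113,.0055),0).round(1),*['lift%d collar %s'%(l*1e3,bb(circ(th,.068+l,.013)+circ(th,.09+l,.013)).round(1)) for l in(0,.011)])
c=wproj(r,P,loc(q,[0,0,.1])).astype(int);x0,y0=c[0]-70,max(c[1]-75,0);print('crop',x0,y0)
cv2.imwrite('pics/z'+sys.argv[1],cv2.resize(im[y0:y0+150,x0:x0+140],(560,600),interpolation=cv2.INTER_CUBIC))
E
python3 lev.py w21.png
```

```text
[ 0.50183949 -0.30055373  0.25111115] [ 0.1 -0.7 -0.2]
lever 0.68 [274.2 225.2  33.5  44.5]
collar 0.7 [275.8 225.1  28.4  44.4]
-0.5 tip [276.3 162.6] lift0 collar [276.3 175.   29.8  34.7] lift11 collar [276.3 171.1  30.9  36.2]
-0.4 tip [276.4 176.1] lift0 collar [276.3 183.4  30.   32.9] lift11 collar [276.3 181.   31.2  34.3]
-0.3 tip [276.4 190.2] lift0 collar [276.3 192.1  30.1  30.4] lift11 collar [276.3 191.3  31.3  31.6]
-0.2 tip [276.4 204.5] lift0 collar [276.3 202.   30.1  30.5] lift11 collar [276.3 202.8  31.3  31.8]
-0.1 tip [276.4 218.6] lift0 collar [276.3 210.6  30.   33. ] lift11 collar [276.3 213.1  31.2  34.4]
-0.0 tip [276.4 232.1] lift0 collar [276.3 219.   29.7  34.8] lift11 collar [276.3 223.   30.9  36.2]
0.1 tip [276.4 244.7] lift0 collar [276.3 227.   29.4  35.9] lift11 collar [276.3 232.3  30.5  37.3]
0.2 tip [276.4 256.1] lift0 collar [276.3 234.3  29.   36.3] lift11 collar [276.3 240.9  29.9  37.6]
0.3 tip [276.4 266.3] lift0 collar [276.3 241.1  28.5  36.1] lift11 collar [276.3 248.7  29.3  37.1]
0.4 tip [276.3 275. ] lift0 collar [276.3 247.   27.9  35.3] lift11 collar [276.3 255.5  28.7  36.1]
0.5 tip [276.3 282.2] lift0 collar [276.3 252.2  27.3  34. ] lift11 collar [276.3 261.4  27.9  34.5]
crop 206 138
```

View pics/zw21.png

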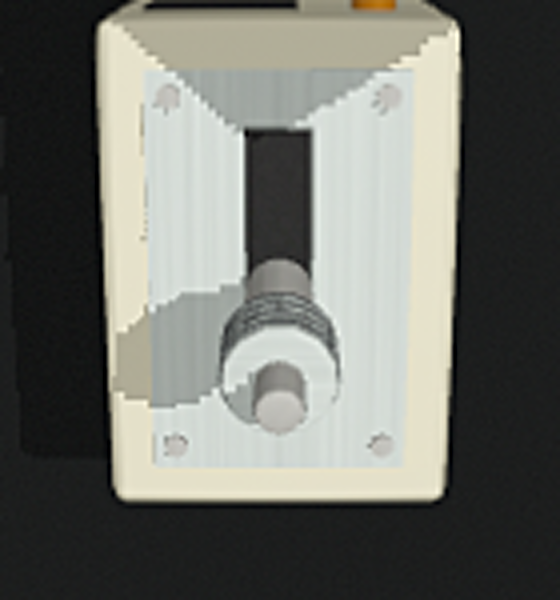

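The lever is near upright (tip at crop 280,410, θ about 0.07) with the collar riding on the gate. Re-gripping there with the gentler arc that worked before.

```bash
python3 plan.py .5256,-.2975,.103,1.668; python3 - <<'E'
import numpy as np
y,ps=.097,1.668
def p(th,r):return np.array([np.cos(y)*r*np.sin(th),np.sin(y)*r*np.sin(th),r*np.cos(th)])
def u(e): s,c=np.sin(ps),np.cos(ps);return [round(float(v)/.4,3) for v in(-s*e[0]+c*e[1],c*e[0]+s*e[1],-e[2])]
b=p(.065,.0905);r=.093
for ts in((.065,.065,-.01,-.08,-.15),(-.22,-.29,-.36,-.43,-.47)):
    print('arc',[u(p(t,r)-b) for t in ts]);b=p(ts[-1],r)
print('down',[u(p(t,rr)-b) for t,rr in((-.47,.088),(-.47,.083),(-.47,.079))])
E
```

```text
-> [0.5256, -0.2975, 0.103, 1.668]
   4 x [-0.06, 0.002, 0.37] -0.001
arc [[-0.0, -0.0, -0.006], [-0.0, -0.0, -0.006], [0.017, 0.0, -0.007], [0.033, 0.0, -0.006], [0.049, 0.0, -0.004]]
arc [[0.016, 0.0, 0.003], [0.032, 0.0, 0.007], [0.047, 0.0, 0.012], [0.062, 0.0, 0.019], [0.071, 0.0, 0.023]]
down [[-0.006, -0.0, 0.011], [-0.011, -0.0, 0.022], [-0.016, -0.0, 0.031]]
```

Request:
apply_moves --pt "-0.06 0.002 0.1" --pt "-0.06 0.002 0.2" --pt "-0.06 0.002 0.28" --pt "-0.06 0.002 0.33" --pt "-0.06 0.002 0.35" --yaw '[0,0,0,0,0]'

```text
t: 56.48
tool_pos: [0.5233, -0.2957, 0.1075]
eef_rot: [-0.048, 0.999, 0.003, -0.003]
force: [-0.7, 0.9, -0.5]
width: 1.001
grip_force: 0.0
```

Request:
apply_moves --pt "0 0 0.01" --pt "0 0 0.02" --pt "0 0 0.02" --pt "0 0 0.02" --yaw '[0,0,0,0]'

```text
t: 56.82
tool_pos: [0.5274, -0.2988, 0.1063]
eef_rot: [-0.048, 0.999, -0.001, 0.001]
force: [-0.1, -0.1, -0.1]
width: 1.001
grip_force: 0.0
```

Request:
apply_moves --pt "0 0 0" --pt "0 0 0" --pt "0 0 0" --pt "0 0 0" --pt "0 0 0" --yaw '[0,0,0,0,0]' --hand 0.0

```text
t: 57.23
tool_pos: [0.5264, -0.298, 0.1048]
eef_rot: [-0.048, 0.999, -0.0, 0.0]
force: [-0.2, -0.9, 2.5]
width: 0.299
grip_force: 5.9
```

Request:
apply_moves --pt "0 0 0" --pt "0 0 0" --pt "0 0 0" --pt "0 0 0" --pt "0 0 0" --yaw '[0,0,0,0,0]'

```text
t: 57.65
tool_pos: [0.5262, -0.298, 0.1051]
eef_rot: [-0.048, 0.999, -0.0, -0.0]
force: [-1.2, 2.0, 5.5]
width: 0.27
grip_force: 107.6
```

Request:
apply_moves --pt "0 0 -0.006" --pt "0 0 -0.006" --pt "0.017 0 -0.007" --pt "0.033 0 -0.006" --pt "0.049 0 -0.004" --yaw '[0,0,0,0,0]'

```text
t: 58.07
tool_pos: [0.5098, -0.2996, 0.1062]
eef_rot: [-0.049, 0.999, 0.001, 0.004]
force: [4.9, 0.6, -4.8]
width: 0.268
grip_force: 108.1
```

Request:
apply_moves --pt "0.016 0 0.003" --pt "0.032 0 0.007" --pt "0.047 0 0.012" --pt "0.062 0 0.019" --pt "0.075 0 0.025" --yaw '[0,0,0,0,0]'

```text
t: 58.48
tool_pos: [0.4987, -0.302, 0.1056]
eef_rot: [-0.053, 0.998, 0.001, 0.024]
force: [7.2, 11.9, 12.0]
width: 0.265
grip_force: 110.6
```

Request:
apply_moves --pt "0.01 0 0" --pt "0.015 0 0" --pt "0.015 0 0" --yaw '[0,0,0]'

```text
t: 58.73
tool_pos: [0.4695, -0.3028, 0.0954]
eef_rot: [-0.048, 0.999, 0.0, -0.001]
force: [-4.0, 1.4, -3.1]
width: 0.182
grip_force: 3.6
```

Request:
apply_moves --pt "0 0 0" --pt "0 0 0" --pt "0 0 -0.1" --pt "0 0 -0.2" --pt "0 0 -0.3" --yaw '[0,0,0,0,0]' --hand 1.0

```text
t: 59.15
tool_pos: [0.4698, -0.3029, 0.2166]
eef_rot: [-0.048, 0.999, 0.001, -0.001]
force: [1.0, -0.6, 0.3]
width: 0.884
grip_force: 0.0
```

Request:
apply_moves --pt "-0.08 0 -0.1" --pt "-0.08 0 -0.1" --pt "-0.08 0 -0.1" --pt "-0.08 0 -0.1" --pt "-0.08 0 -0.1" --yaw '[0,0,0,0,0]'

```text
t: 59.57
tool_pos: [0.5011, -0.2995, 0.2539]
eef_rot: [-0.048, 0.999, 0.001, -0.002]
force: [0.4, 0.6, -0.7]
width: 1.002
grip_force: 0.0
```

Request:
apply_moves --pt "0 0 0" --pt "0 0 0" --pt "0 0 0" --pt "0 0 0" --pt "0 0 0" --yaw '[0,0,0,0,0]'

```text
t: 59.98
tool_pos: [0.5024, -0.3001, 0.2556]
eef_rot: [-0.048, 0.999, 0.0, -0.0]
force: [0.9, -0.9, 0.1]
width: 0.997
grip_force: 0.0
```

```bash
python3 lev.py w22.png; python3 - <<'E'
from h import *
read_camera('wrist')
for n in('lever','collar'):
  for d in trace(n,'wrist')[:1]: 
    m=d['pixels'];p=np.argwhere(m);print(n,d['p'],p.min(0),p.max(0),m.sum())
    for y in range(p[:,0].min(),p[:,0].max()+1,3): x=np.where(m[y])[0]; print(y,(x.min(),x.max()) if len(x) else '',end='; ')
E
```

```text
[ 0.5024113  -0.30006939  0.25562437] [-0.6  0.1 -0.3]
lever 0.74 [274.5 180.7  26.9  32.6]
collar 0.75 [275.  181.3  26.7  31.2]
-0.5 tip [275.9 160.9] lift0 collar [275.9 173.3  29.3  34.3] lift11 collar [275.9 169.4  30.4  35.7]
-0.4 tip [276.  174.2] lift0 collar [275.9 181.5  29.6  32.5] lift11 collar [275.9 179.1  30.7  33.9]
-0.3 tip [276. 188.] lift0 collar [275.9 190.1  29.7  30. ] lift11 collar [276.  189.2  30.9  31.3]
-0.2 tip [276.  202.1] lift0 collar [276.  199.8  29.7  30. ] lift11 collar [276.  200.6  30.9  31.2]
-0.1 tip [276.  215.9] lift0 collar [276.  208.4  29.5  32.4] lift11 collar [276.  210.7  30.7  33.8]
-0.0 tip [276.  229.3] lift0 collar [276.  216.6  29.3  34.2] lift11 collar [276.  220.5  30.4  35.6]
0.1 tip [276.  241.7] lift0 collar [276.  224.5  29.   35.4] lift11 collar [276.  229.7  30.   36.7]
0.2 tip [276.  253.1] lift0 collar [276.  231.8  28.6  35.8] lift11 collar [276.  238.3  29.5  37. ]
0.3 tip [276.  263.1] lift0 collar [276.  238.5  28.1  35.6] lift11 collar [276.  246.   28.9  36.7]
0.4 tip [276.  271.8] lift0 collar [276.  244.5  27.6  34
[... 318 characters left out ...]
 np.int64(289)); 175 (np.int64(261), np.int64(290)); 178 (np.int64(261), np.int64(290)); 181 (np.int64(261), np.int64(289)); 184 (np.int64(261), np.int64(289)); 187 (np.int64(263), np.int64(287)); 190 (np.int64(266), np.int64(285)); 193 (np.int64(270), np.int64(281)); collar 0.74 [163 260] [194 290] 584
163 (np.int64(275), np.int64(275)); 166 (np.int64(266), np.int64(284)); 169 (np.int64(262), np.int64(288)); 172 (np.int64(261), np.int64(290)); 175 (np.int64(260), np.int64(290)); 178 (np.int64(261), np.int64(290)); 181 (np.int64(261), np.int64(290)); 184 (np.int64(262), np.int64(289)); 187 (np.int64(263), np.int64(288)); 190 (np.int64(266), np.int64(285)); 193 (np.int64(270), np.int64(282));
```

View pics/zw22.png

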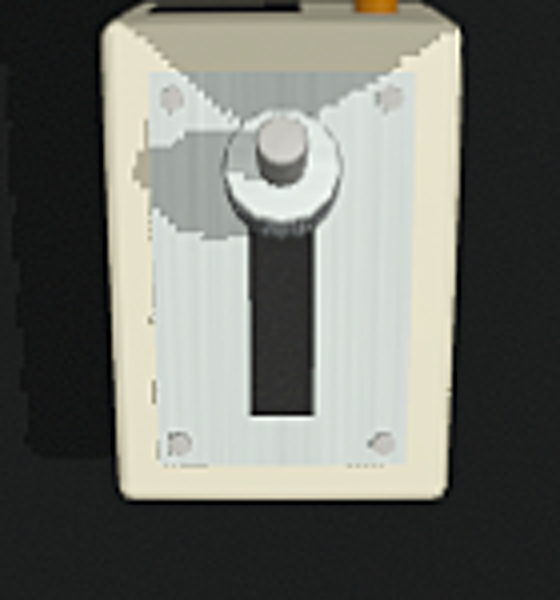

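The collar is down and the lever is back at ON: tip at crop (283,137), θ about -0.43, collar face about 23 mm below the tip, which means no lift. I'll go to the pose of the first picture and compare it with the original ON state.

```bash
python3 plan.py .4698,-.3009,.2707,1.6988
```

```text
-> [0.4698, -0.3009, 0.2707, 1.6988]
   1 x [0.081, 0.006, -0.038] -0.063
```

Request:
apply_moves --pt "0.081 0.006 -0.038" --pt "0.081 0.006 -0.038" --pt "0.081 0.006 -0.038" --pt "0.081 0.006 -0.038" --pt "0.081 0.006 -0.038" --yaw '[-0.063,-0.063,-0.063,-0.063,-0.063]'

```text
t: 60.7
tool_pos: [0.4707, -0.3009, 0.2711]
eef_rot: [-0.064, 0.998, 0.0, 0.0]
force: [-0.8, -0.4, -0.4]
width: 0.997
grip_force: 0.0
```

Request:
apply_moves --pt "0 0 0" --pt "0 0 0" --pt "0 0 0" --pt "0 0 0" --pt "0 0 0" --yaw '[0,0,0,0,0]'

```text
t: 61.12
tool_pos: [0.4704, -0.3008, 0.2711]
eef_rot: [-0.064, 0.998, 0.0, -0.0]
force: [1.0, -0.3, 1.1]
width: 1.001
grip_force: 0.0
```

```bash
python3 - <<'E'
from h import *
P=wpose(); r=save('wrist','w23.png'); print(P[1])
a=cv2.imread('pics/w1.png',0);b=cv2.imread('pics/w23.png',0)
def match(T,x,y,w,h,s=12):
    # subpixel by upsampling
    t=cv2.resize(a[y:y+h,x:x+w],None,fx=4,fy=4,interpolation=cv2.INTER_CUBIC)
    I=cv2.resize(b[y-s:y+h+s,x-s:x+w+s],None,fx=4,fy=4,interpolation=cv2.INTER_CUBIC)
    m=cv2.matchTemplate(I,t,cv2.TM_CCOEFF_NORMED);_,v,_,l=cv2.minMaxLoc(m);return (np.array(l)/4-s),round(v,3)
print('slot end',match(0,258,240,28,30),'screws',match(0,288,258,16,16),match(0,240,258,14,16),match(0,291,180,14,16))
print('collar+tip',match(0,257,188,32,36),'tip',match(0,264,190,18,16))
for n in('lever','collar'):
  for d in spot_in(n,'wrist')[:1]: print(n,round(d['p'],2),np.round(np.array(d['box'])*[560,420,560,420],1))
print([(th,wproj(r,P,loc([.5198,-.2965,.097],[.113*np.sin(th),0,.035+.113*np.cos(th)])).round(1)) for th in(-.45,-.4,-.35)])
for c in('scene','side'):
    R=save(c,c+'9.png')
    h=cv2.cvtColor(R['image'],cv2.COLOR_RGB2HSV);m=cv2.inRange(h,(15,50,110),(28,200,255))
    n,lab,st,ce=cv2.connectedComponentsWithStats(m)
    for i in range(1,n):
        if st[i,4]>25:
            w=ray(R,*ce[i],.02)[:2]-[.5061,.2984];k=.1184
            print(c,st[i,4],ce[i].round(),(np.array([[np.cos(k),np.sin(k)],[-np.sin(k),np.cos(k)]])@w).round(3))
    for n in('jar','dish','beaker','treadle','tipbox','reagent'):
        print(n,[np.round(np.array(d['box'])*[560,420,560,420]).astype(int).tolist() for d in spot_in(n,c)][:1],end=' ')
E
```

```text
[ 0.47041058 -0.30083931  0.27111957]
slot end (array([ 0. , -0.5]), 0.999) screws (array([-0.25, -0.5 ]), 0.9) (array([-0.25, -0.75]), 0.926) (array([ 0. , -0.5]), 0.905)
collar+tip (array([0.  , 2.25]), 0.959) tip (array([0.  , 2.75]), 0.873)
lever 0.77 [272.3 208.4  26.5  28.1]
collar 0.67 [272.3 207.7  26.7  28.9]
[(-0.45, array([273.9, 200.1])), (-0.4, array([273.7, 206.4])), (-0.35, array([273.5, 212.8]))]
scene 6872 [82. 46.] [-0.962 -1.561]
scene 178 [161.  20.] [-1.378 -1.306]
scene 710 [179.  24.] [-1.361 -1.19 ]
scene 272 [321.   4.] [-1.891 -0.45 ]
scene 1965 [342.  96.] [-0.841 -0.183]
scene 62 [192.  24.] [-1.377 -1.113]
scene 62 [319.  13.] [-1.747 -0.436]
scene 82 [466.  24.] [-1.832  0.43 ]
scene 63 [276.  49.] [-1.208 -0.579]
scene 317 [178.  56.] [-0.99  -1.036]
scene 424 [321.  84.] [-0.914 -0.291]
scene 105 [317. 106.] [-0.731 -0.279]
scene 480 [371. 233.] [-0.054  0.006]
scene 256 [368. 248.] [0.011 0.002]
scene 268 [367. 259.] [0.054 0.003]
scene 31 [170. 258.] [ 0.194 -0.566]
scene 196 [452. 274.] [0.047 0.248]
scene 281 [366. 270.] [0.095 0.003]
jar [[194, 17
[... 488 characters left out ...]
6 [347. 164.] [-0.111 -0.637]
side 158 [321. 167.] [-0.036 -0.59 ]
side 34 [311. 175.] [-0.019 -0.538]
side 183 [147. 223.] [ 0.362 -0.156]
side 406 [109. 241.] [ 0.426 -0.052]
side 35 [231. 241.] [ 0.099 -0.186]
side 646 [ 74. 290.] [0.414 0.128]
side 117 [261. 252.] [ 0.002 -0.181]
side 39 [140. 252.] [ 0.321 -0.051]
side 276 [205. 294.] [0.083 0.009]
side 278 [219. 299.] [0.041 0.009]
side 278 [234. 304.] [-0.002  0.008]
side 280 [249. 309.] [-0.046  0.008]
side 261 [263. 315.] [-0.087  0.012]
side 355 [176. 382.] [0.031 0.256]
jar [[347, 205, 9, 20]] dish [[296, 282, 20, 22]] beaker [[190, 219, 25, 36]] treadle [[308, 228, 36, 28]] tipbox [[217, 188, 46, 42]] reagent [[251, 147, 22, 45]]
```

Compared with the first picture, the lever tip is 3 px off its original ON place, about 0.025 rad, and the collar is down. All five casts show in the tray and the treadle is up. Handing in.

```bash
python3 -c "from plant import *;print(job_done())"
```

```text
the job is handed in; nothing more can be done
None
```

The job is handed in, but the verdict wasn't shown: the heater was switched off, the treadle pressed, the five casts present (a, c, d, e, f; b was empty) laid flat in the tray, and the lever put back to ON with the collar down (about 0.025 rad by camera), after the grip slipped off the collar mid-swing once on the way to OFF and twice on the way back; the lever at OFF was only estimated from the pictures, at 0.83–0.85 rad against the 0.82 limit.

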